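# Refill the parts feeder and hang up the pails

## Task

Refill the parts feeder: first stop it by turning the feed dial on the grey control box until its white pointer points at the red mark, then pour all the black ball knobs from the yellow pail into the blue hopper, and once they are all in, turn the dial until the pointer points at the green mark. Hang every pail by its bail on the hook rail, one pail to a hook (the yellow one once it is empty), and leave them hanging free and still; leave the bottle and the spool where they are.

Things in the scene. Friction and masses are not known exactly. Their poses are not given: they have to be found in the camera images.
- pail_a: loose rigid yellow plastic pail, 120 g: outside 56 mm across the bottom, 68 mm across the rim, 58 mm high, walls 3 mm, floor 4 mm, with a fixed, rigid wire bail standing over its mouth in its own y-z plane. Origin at the centre of the underside, z up. Always there; holds the knobs at the start.
- pail_a_bail (a point): centre line of the bail's top bar, at its middle, on the yellow pail, 104 mm above the pail's bottom; same axes as the pail. The bail is steel wire 6 mm thick: legs rise from the rim at y = +-30 mm to the flat top bar, 44 mm long, along y
- pail_b: loose rigid green plastic pail, 120 g: outside 56 mm across the bottom, 68 mm across the rim, 58 mm high, walls 3 mm, floor 4 mm, with a fixed, rigid wire bail standing over its mouth in its own y-z plane. Origin at the centre of the underside, z up. Empty; may be absent.
- pail_b_bail (a point): centre line of the bail's top bar, at its middle, on the green pail, 104 mm above the pail's bottom; same axes as the pail. The bail is steel wire 6 mm thick: legs rise from the rim at y = +-30 mm to the flat top bar, 44 mm long, along y
- pail_c: loose rigid red plastic pail, 120 g: outside 56 mm across the bottom, 68 mm across the rim, 58 mm high, walls 3 mm, floor 4 mm, with a fixed, rigid wire bail standing over its mouth in its own y-z plane. Origin at the centre of the underside, z up. Empty; may be absent.
- pail_c_bail (a point): centre line of the bail's top bar, at its middle, on the red pail, 104 mm above the pail's bottom; same axes as the pail. The bail is steel wire 6 mm thick: legs rise from the rim at y = +-30 mm to the flat top bar, 44 mm long, along y
- knob0: black ball knob with a small brass end, 16 mm diameter, 10 g, rolls freely; starts in the yellow pail; origin at its centre. May be absent (3 to 6 are there)
- knob1: black ball knob with a small brass end, 16 mm diameter, 10 g, rolls freely; starts in the yellow pail; origin at its centre. May be absent (3 to 6 are there)
- knob2: black ball knob with a small brass end, 16 mm diameter, 10 g, rolls freely; starts in the yellow pail; origin at its centre. May be absent (3 to 6 are there)
- knob3: black ball knob with a small brass end, 16 mm diameter, 10 g, rolls freely; starts in the yellow pail; origin at its centre. May be absent (3 to 6 are there)
- knob4: black ball knob with a small brass end, 16 mm diameter, 10 g, rolls freely; starts in the yellow pail; origin at its centre. May be absent (3 to 6 are there)
- knob5: black ball knob with a small brass end, 16 mm diameter, 10 g, rolls freely; starts in the yellow pail; origin at its centre. May be absent (3 to 6 are there)
- hopper: blue open-topped feeder hopper, fixed to the bench: 150 x 150 mm outside, walls 4 mm, rim 60 mm high, floor 4 mm; origin at the centre of its underside. A grey drive block 50 mm high stands against its +x side, from x = 75 to 125 mm, 70 mm wide, with an orange patch on its top; a bar along the +x rim reaches y = +-95 mm
- hook0 (a point): lowest point (centre line) of the right-hand (-y) of three hooks on the rail, about 215 mm above the bench: steel rod 7 mm thick, pointing to -x of this frame. From the beam, its front 68 mm behind at +x, the rod slopes down 10 mm to this point, then turns up: tip 12 mm further to -x, its top 17 mm above this point. Hooks are 130 mm apart along y; beam top 18 mm above this point
- hook1 (a point): lowest point (centre line) of the middle of three hooks on the rail, about 215 mm above the bench: steel rod 7 mm thick, pointing to -x of this frame. From the beam, its front 68 mm behind at +x, the rod slopes down 10 mm to this point, then turns up: tip 12 mm further to -x, its top 17 mm above this point. Hooks are 130 mm apart along y; beam top 18 mm above this point
- hook2 (a point): lowest point (centre line) of the left-hand (+y) of three hooks on the rail, about 215 mm above the bench: steel rod 7 mm thick, pointing to -x of this frame. From the beam, its front 68 mm behind at +x, the rod slopes down 10 mm to this point, then turns up: tip 12 mm further to -x, its top 17 mm above this point. Hooks are 130 mm apart along y; beam top 18 mm above this point
- dial (a joint): angle of the feed dial on the grey control box (rad). Turning clockwise seen from above increases it; at 0 the white pointer line points at the red mark (the box's +y), at 1.5 at the green mark (nearly the box's +x); stops at -0.3 and 2.6. Stays where it is left; friction about 0.03 N m
- dial_grip (a point): on the dial's axis at the height to grip, 29 mm above the top of the box (box 130 x 120 mm, 50 mm high). The dial is a black bar, 13 mm thick, 46 mm long, its top 40 mm above the box, on a disc 48 mm across and 7 mm high. This frame turns with the dial: the bar lies along its y, the pointer end at +y
- dial_pointer (a point): tip of the white pointer line, on top of the bar, 23 mm from the dial's axis
- green_mark (a point): middle of the green mark on top of the control box, 44 mm from the dial's axis; its frame is that of the box, z up
- red_mark (a point): middle of the red mark on top of the control box, 44 mm from the dial's axis; axes of the box, z up
- cleaner: bystander: white cleaner bottle with a blue cap, 52 mm across, 120 mm high, standing; origin at its underside
- spool: bystander: steel spool, 56 mm across, 46 mm high, standing; origin at its underside

How it is judged:
On the way, in this order (a step that is already met when the one before it is completed fails the run):
1. the dial's pointer is at the red mark (value of joint dial between -0.12 and 0.12 rad), for 0.2 s.
2. all the ball knobs lie in the hopper (x of knob0 in the frame of hopper between -0.073 and 0.073 m and y of knob0 in the frame of hopper between -0.073 and 0.073 m and height (world z) of each of knob0, knob1, knob2, knob3, knob4, knob5 below 0.06 m and x of knob1 in the frame of hopper between -0.073 and 0.073 m and y of knob1 in the frame of hopper between -0.073 and 0.073 m and x of knob2 in the frame of hopper between -0.073 and 0.073 m and y of knob2 in the frame of hopper between -0.073 and 0.073 m and x of knob3 in the frame of hopper between -0.073 and 0.073 m and y of knob3 in the frame of hopper between -0.073 and 0.073 m and x of knob4 in the frame of hopper between -0.073 and 0.073 m and y of knob4 in the frame of hopper between -0.073 and 0.073 m and x of knob5 in the frame of hopper between -0.073 and 0.073 m and y of knob5 in the frame of hopper between -0.073 and 0.073 m), for 0.3 s.
3. after that, the dial's pointer is at the green mark (value of joint dial between 1.38 and 1.62 rad), for 0.2 s.
At the end, for the whole second after the job is handed in: every knob present lies in the hopper; every pail present hangs still on a hook of its own by its bail (bar's centre within 20 mm of the hook's lowest point, tilt under 0.3 rad, pails at least 80 mm apart); the dial is within 0.12 rad of the green mark (all of step 2 and all of step 3 and (distance between pail_a_bail and hook0 below 0.02 m or distance between pail_a_bail and hook1 below 0.02 m or distance between pail_a_bail and hook2 below 0.02 m) and angle between each of pail_a, pail_b, pail_c's own z axis and vertical below 0.3 rad and height (world z) of each of pail_a, pail_b, pail_c above 0.09 m and linear speed of each of pail_a, pail_b, pail_c below 0.08 m/s and (distance between pail_b_bail and hook0 below 0.02 m or distance between pail_b_bail and hook1 below 0.02 m or distance between pail_b_bail and hook2 below 0.02 m) and (distance between pail_c_bail and hook0 below 0.02 m or distance between pail_c_bail and hook1 below 0.02 m or distance between pail_c_bail and hook2 below 0.02 m) and distance between pail_a and pail_b above 0.08 m and distance between each of pail_b, pail_a and pail_c above 0.08 m); the robot touches nothing.
It fails at once if the bottle is pushed more than 30 mm or knocked over (distance of cleaner from where it was at the start of the episode above 0.03 m or angle between cleaner's own z axis and vertical above 0.6 rad).
It fails at once if the spool is pushed more than 30 mm or knocked over (distance of spool from where it was at the start of the episode above 0.03 m or angle between spool's own z axis and vertical above 0.6 rad).
Of pail_b, pail_c only 1 to 2 are there at a start; the rules pass over those that are not, and their reading is None.
Of knob0, knob1, knob2, knob3, knob4, knob5 only 3 to 6 are there at a start; the rules pass over those that are not, and their reading is None.
At some moment in a run one of pail_b, pail_c may be knocked a few centimetres aside while the robot is not near it.
It also fails if it takes over 210 s, if anything falls off the work surface, if the arm or the gripper's body presses on something with over 40 N, if the wrist force passes 120 N, or if a joint passes its speed limit or range.

## Robot

A 6-joint arm with a two-finger parallel gripper is mounted at the origin on the work surface. World frame = base frame: x ahead of the robot, y to its left, z up, the work surface at z = 0. Lengths are in m, angles in rad, forces in N, time in s.
With the tool pointing down it reaches from about 0.275 to 0.975 m from the base axis. Payload 8.4 kg.
Tool frame: the origin (TCP) lies at the very end of the fingers, on their centre line; the grasp point (between the pads) lies 19 mm behind it; z points along the fingers, y is the line along which they close (so a half turn about z gives the same grasp; the last joint's range is limited). The gripper opens to 92 mm and grips with 3 to 60 N. Pads are 20 mm wide; open, the fingers measure 128 mm over their backs; the gripper's body (75 mm by 189 mm) begins 69 mm behind the grasp point.
Start: joints at [-1.108, 0.353, 1.633, -0, 1.155, -0.002], TCP at [0.28, -0.559, 0.215] pointing down, gripper open.
Joint ranges: [-2.63, 2.63], [-0.92, 2.1], [0.06, 2.66], [-1.3, 4.44], [0, 2.69], [-3.02, 3.02]. Speed limits (rad/s): [2.22, 2.22, 2.79, 3.14, 3.14, 3.14].

## Interface

Orientations are given as a rotation vector (axis times angle).
In Python, from bench import bot gives the robot as it stands.
- The arm moves only by the tool play_rows, never from a script. Its arguments are lists of equal length, an entry for each row: "dp": the shift along the tool's x, y, z in m, a list of three; "twist": the turn about the tool's z in degrees; "claw": the finger opening in m, from 0 to 0.0919. A call has 1 to 10 rows; each row shifts and turns the commanded pose from where the row before left it, along the tool's axes as they then stand; what a row does not reach is not made up. A row lasts 1/10 s, in which the tool goes at most 50 mm and 8.59 degrees, less where a joint would pass 70% of its speed; a pose out of reach is approached as far as the arm can. A call is refused whole if a number of a shift passes 0.05 or a number of a turn 8.59, either way. A call with a gripper value outside its range is refused whole. The fingers move at their own pace and stop on an object; "grip_force" is the grip in N (left out, the last holds). Time passes only in rows, so rows that do not move let the fingers close. It gives the time, the measured TCP pose, the force, the opening and the grip force at its end, in the units of the state.
- bot.sense(): the state, without advancing time (a new reading comes with each control period).
- bot.grab_frame(name): name is "side" or "top" or "wrist"; returns the picture (400x640x3 uint8, red, green, blue); there is no depth.
- bot.calibration(name): a dict with "intrinsics" (3x3 intrinsics, pixels), "T" (4x4, takes a point from camera to world coordinates). Camera axes: x right, y down, z forward; pixel columns grow to the right and rows downward; lengths in m; the calibration is good to about 2 mm. The wrist camera is an equidistant fisheye: a pixel r from the principal point sees the ray r / f radians off the axis. A picture is of the moment at which its call begins: read the wrist's pose just before it. calibration takes no time and is no camera call; for the wrist camera it gives the pose at the moment of the call.
- bot.hand_in(): hands the job in; it is judged then, once.
The state is a dict: "time": time; "qpos": joint angles; "joint_velocities": joint speeds; "joint_torque": joint torques, N m; "tool_pos": TCP position; "orientation": TCP orientation; "force": force on the tool from outside, world axes, zero at the start; "wrist_torque": the same for the moment, N m; "width": finger opening in m; "grasp_force": force on a finger pad.
Only numpy, scipy, OpenCV 4.12 (cv2) and the standard library are available. Lean on these libraries where they do the work, as an engineer would, in place of code of your own. Each camera call takes 0.05 s, during which the arm holds its last target. There are 200 camera calls.

## Working session

There is one attempt and no reset: what is moved stays moved. The work goes in short steps, Python scripts to look and compute and a tool call to move; the robot and the scene stay as the last step left them, time stands still between calls to the robot, and variables do not carry over. Pictures are saved under pics/ and viewed, at most 14 in all, crops included, and the job is handed in when it is done.

Besides the shell and the picture viewer there is one more tool, called after "Request:" as a command line: name --pt "numbers of a row" for each row, then --argument value for the rest. play_rows: Moves the arm, as the interface text tells. Its arguments: {"type":"object","properties":{"dp":{"type":"array","items":{"type":"array","items":{"type":"number"}}},"twist":{"type":"array","items":{"type":"number"}},"claw":{"type":"array","items":{"type":"number"}},"grip_force":{"type":"number"}},"required":["dp","twist","claw"]}

```bash
mkdir -p pics; ls; cat > h.py <<'E'
import numpy as np, cv2
from bench import bot
from scipy.spatial.transform import Rotation as R
def grab(n,name=None):
    c=bot.calibration(n); im=bot.grab_frame(n)
    if name: cv2.imwrite('pics/'+name,im[:,:,::-1])
    return im,c
def ray(c,uv,n):
    K=np.array(c['intrinsics']);T=np.array(c['T']);x=(uv[0]-K[0,2])/K[0,0];y=(uv[1]-K[1,2])/K[1,1]
    if n=='wrist':
        r=np.hypot(x,y);s=np.sin(r)/r if r>1e-9 else 1;d=np.array([x*s,y*s,np.cos(r)])
    else: d=np.array([x,y,1.])
    return T[:3,3],T[:3,:3]@d
def onz(c,uv,z,n):
    o,d=ray(c,uv,n);return o+d*(z-o[2])/d[2]
def proj(c,p,n):
    K=np.array(c['intrinsics']);T=np.array(c['T']);q=T[:3,:3].T@(np.array(p)-T[:3,3])
    if n=='wrist':
        r=np.hypot(q[0],q[1]);th=np.arctan2(r,q[2]);a=q[:2]/max(r,1e-9)*th
    else: a=q[:2]/q[2]
    return np.array([K[0,0]*a[0]+K[0,2],K[1,1]*a[1]+K[1,2]])
def st():
    s=bot.sense();M=R.from_rotvec(s['orientation']).as_matrix()
    print('t',round(s['time'],2),'p',np.round(s['tool_pos'],4),'F',np.round(s['force'],1),'w',round(s['width'],4),'g',np.round(s['grasp_force'],1));print(np.round(M,3).tolist(),'q',np.round(s['qpos'],3));return s,M
E
python3 - <<'E'
from h import *
st()
for n in('side','top','wrist'):
    im,c=grab(n,n+'0.png');print(n,np.round(c['intrinsics'],1).tolist(),np.round(c['T'],3).tolist())
E
```

```text
pics
t 0.0 p [ 0.2799 -0.5582  0.2139] F [-1.   0.4  0.4] w 0.0918 g 0.0
[[0.894, 0.448, -0.001], [0.448, -0.894, 0.001], [-0.0, -0.001, -1.0]] q [-1.108  0.354  1.634 -0.     1.155 -0.002]
side [[502.3, 0.0, 323.9], [0.0, 502.3, 203.5], [0.0, 0.0, 1.0]] [[-0.988, -0.117, 0.104, 0.391], [-0.156, 0.66, -0.735, 1.131], [0.017, -0.742, -0.67, 1.165], [0.0, 0.0, 0.0, 1.0]]
top [[419.9, 0.0, 323.2], [0.0, 419.9, 201.1], [0.0, 0.0, 1.0]] [[-0.013, -0.996, 0.087, 0.423], [-1.0, 0.011, -0.019, 0.02], [0.018, -0.087, -0.996, 1.486], [0.0, 0.0, 0.0, 1.0]]
wrist [[309.7, 0.0, 319.2], [0.0, 309.7, 198.0], [0.0, 0.0, 1.0]] [[0.449, -0.864, -0.227, 0.344], [-0.894, -0.435, -0.113, -0.526], [-0.001, 0.254, -0.967, 0.383], [0.0, 0.0, 0.0, 1.0]]
```

View pics/top0.png

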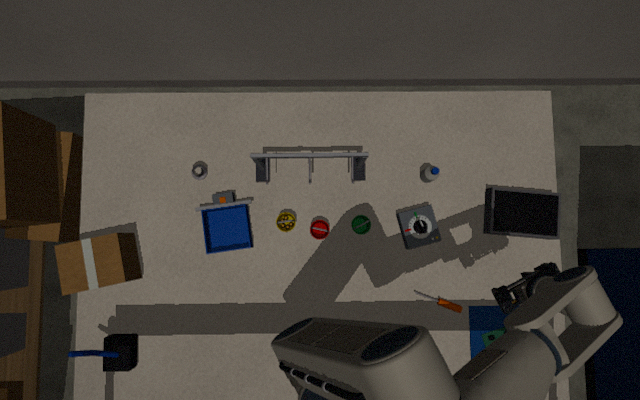

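View pics/side0.png

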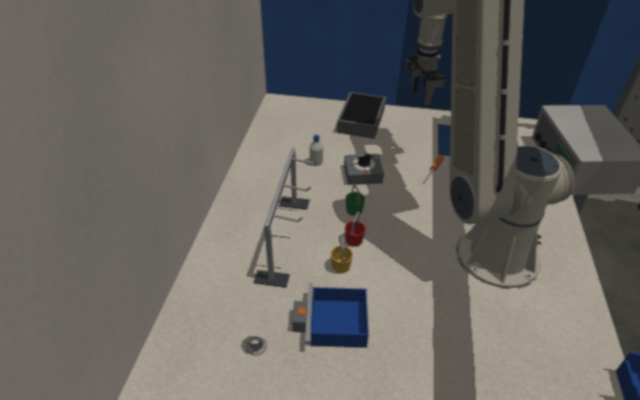

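The top view shows yellow (286,221), red (319,229) and green (361,224) pails, hopper (227,228), rail (310,155), dial box (419,226), bottle (430,173) and spool (199,170). Now for a zoomed crop.

```bash
python3 - <<'E'
from h import *
im=cv2.imread('pics/top0.png');a=cv2.resize(im[140:260,190:450],None,fx=3,fy=3,interpolation=cv2.INTER_CUBIC)
a=np.clip(a.astype(float)*1.6,0,255).astype(np.uint8)
cv2.imwrite('pics/topz.png',a)
c=bot.calibration('top')
hsv=cv2.cvtColor(im,cv2.COLOR_BGR2HSV)
for n,lo,hi,z in [('y',(20,120,50),(35,255,255),.058),('r',(0,150,50),(8,255,255),.058),('g',(55,120,25),(85,255,255),.058),('blue',(105,150,40),(125,255,255),.06),('or',(8,150,80),(18,255,255),.05)]:
    m=cv2.inRange(hsv,lo,hi);k,l,s,ce=cv2.connectedComponentsWithStats(m)
    for i in range(1,k):
        if s[i,4]>15: print(n,s[i],np.round(ce[i],1),np.round(onz(c,ce[i],z,'top'),3))
E
```

```text
y [276 212  20  20 171] [285.9 220.5] [0.483 0.12  0.058]
y [283 222   8   3  18] [286.8 223.1] [0.474 0.117 0.058]
r [311 220  18  11 100] [320.1 224.4] [0.468 0.004 0.058]
r [310 228  19  11  97] [318.2 233.4] [0.438 0.011 0.058]
g [352 215  17  13 106] [358.  220.8] [ 0.479 -0.125  0.058]
g [354 223  17  11  87] [362.1 228.6] [ 0.452 -0.139  0.058]
g [482 328  24  18 161] [492.3 335.3] [ 0.09  -0.568  0.058]
blue [432 167   7   7  37] [434.9 170.3] [ 0.65  -0.394  0.06 ]
blue [ 202  204   49   49 1784] [227.3 228. ] [0.46  0.318 0.06 ]
blue [470 313   9   9  32] [474.  317.5] [ 0.15  -0.508  0.06 ]
blue [470 328  20  31 289] [476.2 341.2] [ 0.072 -0.512  0.06 ]
blue [ 68 351  16   6  65] [ 74.9 353.7] [0.056 0.811 0.06 ]
blue [ 98 352  21   6  88] [108.8 354.3] [0.052 0.701 0.06 ]
or [  0 118   2  26  34] [  0.4 131.2] [0.802 1.099 0.05 ]
or [ 61 132  11  49 242] [ 65.1 151.2] [0.73  0.876 0.05 ]
or [  0 145   4  31  73] [  1.2 160.6] [0.7  1.09 0.05]
or [  0 177   6  42 152] [  2.  199.2] [0.567 1.081 0.05 ]
or [219 197   7   6  36] [222.3 199.5] [0.558 0.337 0.05 ]
or [ 28 223  32  18 332] [ 44.8 232.2] [0.454 0.932 0.05 ]
or [ 91 234  34  53 953] [107.6 259.7] [0.359 0.72  0.05 ]
or [ 55 241  33  54 926] [ 71.2 267.5] [0.335 0.84  0.05 ]
or [438 299  11   5  35] [442.7 301.7] [ 0.202 -0.407  0.05 ]
```

View pics/topz.png

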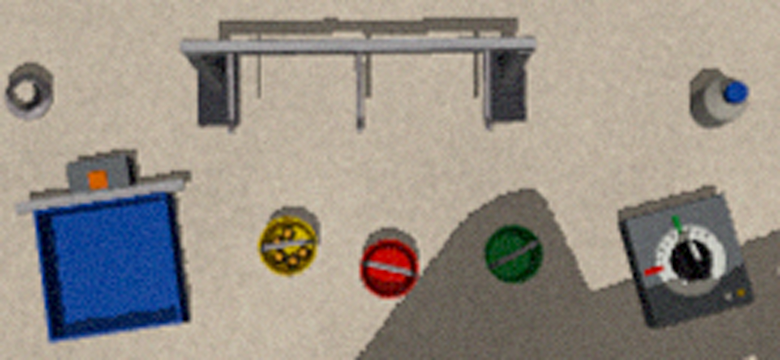

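```bash
cat >> h.py <<'E'
def plan(p,yaw_deg,n=None):
    """rows to bring the TCP to p (None keeps) and tool x heading yaw; order: all rows equal share, then print world->tool per row"""
    s,M=st();q=np.array(s['tool_pos']);p=np.array([a if a is not None else b for a,b in zip(p,q)])
    h=np.degrees(np.arctan2(M[1,0],M[0,0]));dt=-((yaw_deg-h+180)%360-180)
    yw=np.radians(yaw_deg);X=np.array([np.cos(yw),np.sin(yw),0]);Y=np.array([np.sin(yw),-np.cos(yw),0]);d=p-q
    print('twist total %.1f; then (final axes) dp total %s'%(dt,np.round([d@X,d@Y,-d[2]],4)))
    k=n or max(1,int(np.ceil(max(abs(dt)/8.5,np.linalg.norm(d)/.048))))
    rows=[]
    for i in range(k):
        a=np.radians(h-dt*(i+0)/k);X=np.array([np.cos(a),np.sin(a),0]);Y=np.array([np.sin(a),-np.cos(a),0]);e=d/k
        rows.append([round(float(e@X),3),round(float(e@Y),3),round(float(-e[2]),3)])
    print(k,'rows twist',round(dt/k,2),'dp',rows)
E
python3 - <<'E'
from h import *
c=bot.calibration('top')
cz=lambda u,v:(u/3+190,v/3+140)
for n,u,v,z in [('dial',690,258,.085),('red',653,271,.05),('green',675,222,.05),('hop TL',35,212,.06),('TR',178,192,.06),('BL',52,342,.06),('BR',190,322,.06),('barL',18,208,.065),('barR',188,182,.065),('hookL',233,130,.22),('hookM',360,130,.22),('hookR',488,130,.22),('bottle',735,92,.12),('spool',30,95,.046),('yel1',264,248,.104),('yel2',313,240,.104),('red1',365,264,.104),('red2',414,272,.104),('gr1',493,263,.104),('gr2',538,244,.104)]:
    print(n,np.round(onz(c,cz(u,v),z,'top'),3))
plan([.46,-.31,.25],30)
E
```

```text
dial [ 0.458 -0.33   0.085]
red [ 0.444 -0.296  0.05 ]
green [ 0.5   -0.323  0.05 ]
hop TL [0.52  0.404 0.06 ]
TR [0.54  0.244 0.06 ]
BL [0.374 0.384 0.06 ]
BR [0.394 0.23  0.06 ]
barL [0.524 0.422 0.065]
barR [0.551 0.232 0.065]
hookL [0.589 0.163 0.22 ]
hookM [0.588 0.035 0.22 ]
hookR [ 0.587 -0.095  0.22 ]
bottle [ 0.639 -0.377  0.12 ]
spool [0.655 0.416 0.046]
yel1 [0.474 0.143 0.104]
yel2 [0.482 0.089 0.104]
red1 [0.455 0.032 0.104]
red2 [ 0.446 -0.021  0.104]
gr1 [ 0.455 -0.108  0.104]
gr2 [ 0.475 -0.158  0.104]
t 0.15 p [ 0.28   -0.5584  0.214 ] F [-0.  -0.3 -0.5] w 0.0921 g 0.0
[[0.894, 0.448, -0.0], [0.448, -0.894, 0.001], [0.0, -0.001, -1.0]] q [-1.108  0.354  1.634  0.     1.155 -0.002]
twist total -3.4; then (final axes) dp total [ 0.2801 -0.1251 -0.036 ]
7 rows twist -0.48 dp [[0.039, -0.02, -0.005], [0.039, -0.02, -0.005], [0.039, -0.02, -0.005], [0.039, -0.019, -0.005], [0.04, -0.019, -0.005], [0.04, -0.019, -0.005], [0.04, -0.018, -0.005]]
```

Request:
play_rows --pt "0.039 -0.02 -0.005" --pt "0.039 -0.02 -0.005" --pt "0.039 -0.02 -0.005" --pt "0.039 -0.019 -0.005" --pt "0.04 -0.019 -0.005" --pt "0.04 -0.019 -0.005" --pt "0.04 -0.018 -0.005" --pt "0 0 0" --pt "0 0 0" --twist '[0, 0, 0, 0, 0, 0, 0, 0, 0]' --claw '[0.06, 0.06, 0.06, 0.06, 0.06, 0.06, 0.06, 0.06, 0.06]'

```text
time: 1.05
tool_pos: [0.4666, -0.3137, 0.2494]
orientation: [3.056, 0.727, -0.001]
force: [0.0, -0.4, -0.1]
width: 0.0605
grasp_force: 0.0
```

```bash
python3 - <<'E'
from h import *
st()
im,c=grab('wrist','w1.png')
print(np.round(proj(c,[.458,-.33,.09],'wrist')))
E
```

```text
t 1.05 p [ 0.4666 -0.3137  0.2494] F [ 0.  -0.4 -0.1] w 0.0605 g 0.0
[[0.893, 0.45, -0.0], [0.45, -0.893, -0.0], [-0.0, -0.0, -1.0]] q [-0.594  0.223  1.731 -0.     1.188  0.509]
[329. 199.]
```

View pics/w1.png

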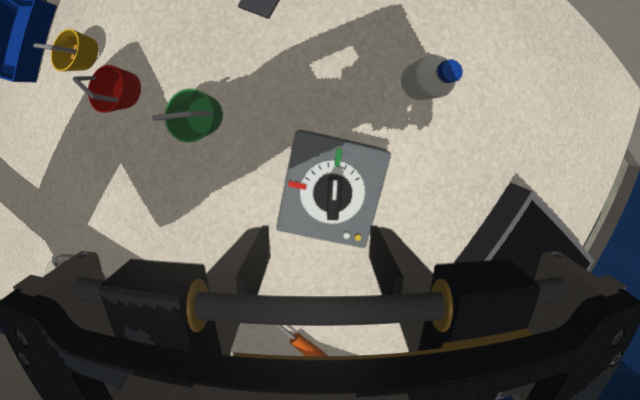

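The wrist view shows the dial at (333,194), white pointer (334,188) pointing up, red mark (297,185), green mark (338,158). Measure these precisely.

```bash
python3 - <<'E'
from h import *
im=cv2.imread('pics/w1.png');c=bot.calibration('wrist')
hsv=cv2.cvtColor(im,cv2.COLOR_BGR2HSV)[140:250,270:400]
def comps(m,z,lab,mn=10):
    k,l,s,ce=cv2.connectedComponentsWithStats(m)
    for i in range(1,k):
        if s[i,4]>mn:
            print(lab,s[i]+[270,140,0,0,0],np.round(ce[i]+[270,140],1),np.round(onz(c,ce[i]+[270,140],z,'wrist'),4))
comps(cv2.inRange(hsv,(0,120,60),(8,255,255)),.05,'red')
comps(cv2.inRange(hsv,(50,80,30),(85,255,255)),.05,'green')
comps(cv2.inRange(hsv,(0,0,0),(180,255,60)),.09,'black',60)
comps(cv2.inRange(hsv,(0,0,150),(180,60,255)),.09,'white')
comps(cv2.inRange(hsv,(0,0,130),(180,70,255)),.0505,'white_ring',60)
a=cv2.resize(im[140:250,270:400],None,fx=5,fy=5,interpolation=cv2.INTER_CUBIC);cv2.imwrite('pics/w1z.png',a)
E
```

```text
red [288 181  18   8  97] [296.6 184.8] [ 0.4461 -0.2931  0.05  ]
green [335 148   7  18 100] [337.8 156.4] [ 0.4996 -0.322   0.05  ]
black [ 314  174   37   45 1021] [332.1 194.6] [ 0.4629 -0.3313  0.09  ]
black [370 226  30  24 571] [383.5 239.5] [ 0.4421 -0.4095  0.09  ]
white [ 372  140   28   97 1559] [390.2 192.3] [ 0.4943 -0.3879  0.09  ]
white [ 270  147  100  103 2135] [292.1 214.3] [ 0.4227 -0.3019  0.09  ]
white [ 300  160   66   64 1772] [332.1 191.8] [ 0.4657 -0.3299  0.09  ]
white [333 181   4  19  67] [334.3 189.5] [ 0.469  -0.3309  0.09  ]
white [343 233   7   6  34] [346.3 235.5] [ 0.4275 -0.368   0.09  ]
white_ring [ 372  140   28   98 1607] [390.  192.3] [ 0.4899 -0.4005  0.0505]
white_ring [ 270  146  100  104 2239] [292.9 214.2] [ 0.4103 -0.3053  0.0505]
white_ring [ 299  159   67   66 1979] [332.2 191. ] [ 0.4588 -0.3354  0.0505]
white_ring [332 180   5  20  78] [334.3 189.5] [ 0.4617 -0.3368  0.0505]
```

View pics/w1z.png

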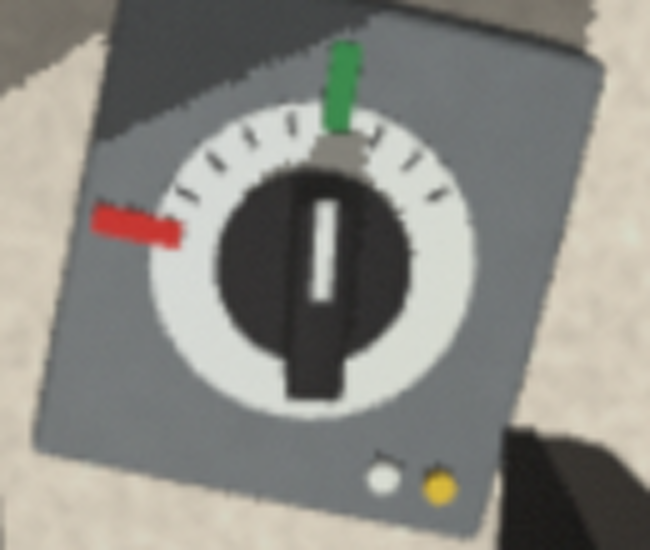

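```bash
python3 - <<'E'
from h import *
c=bot.calibration('wrist')
ax=onz(c,(332.4,191.8),.0505,'wrist');print('axis',ax)
f=lambda u,z:onz(c,u,z,'wrist')
h=lambda d:np.degrees(np.arctan2(d[1],d[0]))
r=f((296.6,184.8),.05);g=f((337.8,156.4),.05);a=f((334.7,180.5),.09);b=f((334.,199.5),.09)
print(h(r-ax),np.linalg.norm(r-ax),h(g-ax),np.linalg.norm(g-ax)); print('ptr',a,b,h(a-b),h(a-ax),np.linalg.norm((a-ax)[:2]))
hp=h(a-b); print('dial est', np.radians(h(r-ax)-hp))
plan([ax[0],ax[1],.15],hp)
E
```

```text
axis [ 0.45801816 -0.33604978  0.0505    ]
105.513275074273 0.04452776291628177 18.736571900594743 0.04389996618882464
ptr [ 0.47807855 -0.32666427  0.09      ] [ 0.45884175 -0.33577593  0.09      ] 25.34495496486478 25.07314574185613 0.022147389269809355
dial est 1.399201141701954
t 1.1 p [ 0.466  -0.3145  0.2493] F [ 0.1  0.4 -0.3] w 0.06 g 0.0
[[0.894, 0.449, -0.001], [0.449, -0.894, -0.0], [-0.001, -0.0, -1.0]] q [-5.960e-01  2.230e-01  1.731e+00 -1.000e-03  1.188e+00  5.090e-01]
twist total 1.3; then (final axes) dp total [-0.0164  0.0161  0.0993]
3 rows twist 0.45 dp [[-0.006, 0.005, 0.033], [-0.006, 0.005, 0.033], [-0.006, 0.005, 0.033]]
```

Request:
play_rows --pt "-0.006 0.005 0.033" --pt "-0.006 0.005 0.033" --pt "-0.005 0.006 0.033" --pt "0 0 0.03" --pt "0 0 0.03" --pt "0 0 0.028" --pt "0 0 0" --pt "0 0 0" --pt "0 0 0" --pt "0 0 0" --twist '[0.4, 0.4, 0.5, 0, 0, 0, 0, 0, 0, 0]' --claw '[0.06, 0.06, 0.06, 0.06, 0.06, 0.06, 0.06, 0.005, 0.005, 0.005]' --grip_force 20

```text
time: 2.1
tool_pos: [0.4589, -0.3371, 0.0642]
orientation: [3.063, 0.688, 0.003]
force: [-1.0, -0.8, 0.8]
width: 0.0381
grasp_force: 0.0
```

```bash
python3 - <<'E'
from h import *
plan([None,None,None],105.2,10)
E
```

```text
t 2.1 p [ 0.4589 -0.3371  0.0642] F [-1.  -0.8  0.8] w 0.0381 g 0.0
[[0.904, 0.428, 0.002], [0.428, -0.904, -0.002], [0.001, 0.002, -1.0]] q [-0.636  0.453  1.873 -0.     0.813  0.493]
twist total -79.9; then (final axes) dp total [ 0.  0. -0.]
10 rows twist -7.99 dp [[0.0, 0.0, -0.0], [0.0, 0.0, -0.0], [0.0, 0.0, -0.0], [0.0, 0.0, -0.0], [0.0, 0.0, -0.0], [0.0, 0.0, -0.0], [0.0, 0.0, -0.0], [0.0, 0.0, -0.0], [0.0, 0.0, -0.0], [0.0, 0.0, -0.0]]
```

Request:
play_rows --pt "0 0 0" --pt "0 0 0" --pt "0 0 0" --pt "0 0 0" --pt "0 0 0" --pt "0 0 0" --pt "0 0 0" --twist '[0, 0, 0, 0, 0, 0, 0]' --claw '[0.005, 0.005, 0.005, 0.005, 0.005, 0.005, 0.005]' --grip_force 25

```text
time: 2.8
tool_pos: [0.4581, -0.3359, 0.063]
orientation: [-3.065, -0.689, 0.0]
force: [-2.5, 2.1, 6.7]
width: 0.0127
grasp_force: 25.0
```

Request:
play_rows --pt "0 0 0" --pt "0 0 0" --pt "0 0 0" --pt "0 0 0" --pt "0 0 0" --pt "0 0 0" --pt "0 0 0" --pt "0 0 0" --pt "0 0 0" --pt "0 0 0" --twist '[-8, -8, -8, -8, -8, -8, -8, -8, -8, -8]' --claw '[0.005, 0.005, 0.005, 0.005, 0.005, 0.005, 0.005, 0.005, 0.005, 0.005]'

```text
time: 3.8
tool_pos: [0.4571, -0.3354, 0.0629]
orientation: [-1.896, -2.502, 0.0]
force: [-6.0, 3.0, 10.0]
width: 0.0128
grasp_force: 25.0
```

Request:
play_rows --pt "0 0 0" --pt "0 0 0" --pt "0 0 0" --pt "0 0 0" --pt "0 0 0" --twist '[0, 0, 0, 0, 0]' --claw '[0.005, 0.005, 0.005, 0.005, 0.005]'

```text
time: 4.3
tool_pos: [0.4572, -0.3355, 0.063]
orientation: [-1.903, -2.496, 0.0]
force: [-5.1, 3.7, 10.3]
width: 0.0127
grasp_force: 25.0
```

```bash
python3 - <<'E'
from h import *
plan([None,None,.2],105.2)
E
```

```text
t 4.3 p [ 0.4572 -0.3355  0.063 ] F [-5.1  3.7 10.3] w 0.0127 g 25.0
[[-0.265, 0.964, -0.002], [0.964, 0.265, 0.001], [0.002, -0.002, -1.0]] q [-0.636  0.454  1.875 -0.     0.815 -0.903]
twist total 0.1; then (final axes) dp total [ 0.     0.    -0.137]
3 rows twist 0.05 dp [[0.0, 0.0, -0.046], [0.0, 0.0, -0.046], [0.0, 0.0, -0.046]]
```

Request:
play_rows --pt "0 0 0" --pt "0 0 0" --pt "0 0 0" --pt "0 0 -0.046" --pt "0 0 -0.046" --pt "0 0 -0.046" --pt "0 0 -0.046" --pt "0 0 0" --pt "0 0 0" --pt "0 0 0" --twist '[0, 0, 0, 0, 0, 0, 0, 0, 0, 0]' --claw '[0.05, 0.05, 0.05, 0.05, 0.05, 0.05, 0.05, 0.05, 0.05, 0.05]'

```text
time: 5.3
tool_pos: [0.4575, -0.3357, 0.2452]
orientation: [-1.904, -2.496, 0.0]
force: [-0.8, 0.6, -0.2]
width: 0.05
grasp_force: 0.0
```

```bash
python3 - <<'E'
from h import *
im,c=grab('wrist','w2.png')
f=lambda u,z:onz(c,u,z,'wrist')
p=proj(c,[.458,-.336,.05],'wrist').astype(int);print(p)
x0,y0=p[0]-65,p[1]-60;hsv=cv2.cvtColor(im,cv2.COLOR_RGB2HSV)[y0:y0+120,x0:x0+130]
m=cv2.inRange(hsv,(0,0,140),(180,70,255));k,l,s,ce=cv2.connectedComponentsWithStats(m)
for i in range(1,k):
    if 30<s[i,4]<160:
        ys,xs=np.where(l==i);P=np.array([f((x+x0,y+y0),.09)[:2] for x,y in zip(xs,ys)])
        d=np.linalg.svd(P-P.mean(0))[2][0];print(s[i],P.mean(0),np.degrees(np.arctan2(d[1],d[0])))
plan([.46,.02,.32],105)
E
```

```text
[319 179]
[63 46  4 20 66] [ 0.45428719 -0.32338646] -74.92153945179984
[21 81  6  7 35] [ 0.41896853 -0.36570362] -57.39477431138259
[115  97  15  14  87] [ 0.52981546 -0.35960295] -23.529837120958096
t 5.35 p [ 0.4574 -0.3356  0.2448] F [-0.2  0.4 -0.5] w 0.0504 g 0.0
[[-0.264, 0.964, -0.002], [0.964, 0.264, 0.002], [0.002, -0.002, -1.0]] q [-0.636  0.237  1.724 -0.     1.184 -0.903]
twist total 0.3; then (final axes) dp total [ 0.3428  0.0946 -0.0752]
8 rows twist 0.04 dp [[0.043, 0.012, -0.009], [0.043, 0.012, -0.009], [0.043, 0.012, -0.009], [0.043, 0.012, -0.009], [0.043, 0.012, -0.009], [0.043, 0.012, -0.009], [0.043, 0.012, -0.009], [0.043, 0.012, -0.009]]
```

Request:
play_rows --pt "0.043 0.012 -0.009" --pt "0.043 0.012 -0.009" --pt "0.043 0.012 -0.009" --pt "0.043 0.012 -0.009" --pt "0.043 0.012 -0.009" --pt "0.043 0.012 -0.009" --pt "0.043 0.012 -0.009" --pt "0.043 0.012 -0.009" --pt "0 0 0" --pt "0 0 0" --twist '[0, 0, 0, 0, 0, 0, 0, 0, 0, 0]' --claw '[0.05, 0.05, 0.05, 0.05, 0.05, 0.05, 0.05, 0.05, 0.05, 0.05]'

```text
time: 6.35
tool_pos: [0.4593, 0.0217, 0.3174]
orientation: [-1.901, -2.5, 0.003]
force: [0.1, -0.4, 1.5]
width: 0.05
grasp_force: 0.0
```

```bash
python3 - <<'E'
from h import *
st();im,c=grab('wrist','w3.png')
E
```

```text
t 6.35 p [0.4593 0.0217 0.3174] F [ 0.1 -0.4  1.5] w 0.05 g 0.0
[[-0.267, 0.964, -0.002], [0.964, 0.267, -0.0], [0.0, -0.002, -1.0]] q [ 0.044 -0.002  1.837 -0.     1.309 -0.226]
```

View pics/w3.png

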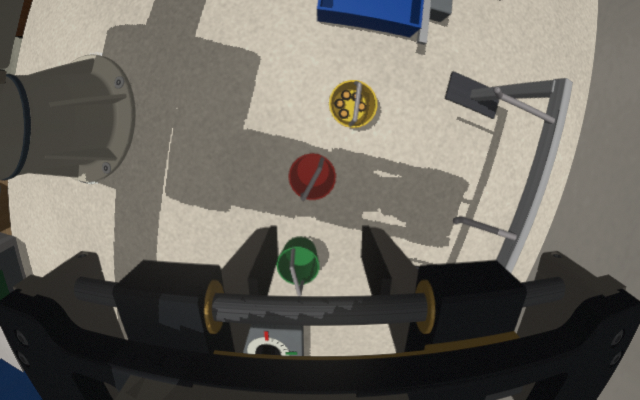

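```bash
cat >> h.py <<'E'
COL={'y':((20,110,40),(35,255,255)),'r':((0,140,40),(8,255,255)),'g':((55,100,20),(85,255,255))}
def pails(im,c,n,guess,which='yrg',zrim=.058):
    hsv=cv2.cvtColor(im,cv2.COLOR_RGB2HSV);out={}
    for k in which:
        g=np.array(guess[k]);u=proj(c,[*g,zrim],n);e=proj(c,[g[0]+.034,g[1],zrim],n);rad=np.linalg.norm(e-u)*1.9
        yy,xx=np.mgrid[:400,:640];near=(xx-u[0])**2+(yy-u[1])**2<rad**2
        m=cv2.inRange(hsv,*COL[k]);m[~near]=0
        m=cv2.morphologyEx(m,cv2.MORPH_OPEN,np.ones((2,2)))
        pts=np.argwhere(m)[:,::-1]
        if len(pts)<20: continue
        hull=cv2.convexHull(pts.astype(np.int32))[:,0]
        P=np.array([onz(c,(x,y),zrim,n)[:2] for x,y in hull]).astype(np.float32)
        (cx,cy),r=cv2.minEnclosingCircle(P*1000)
        # bail: low-saturation pixels within hull
        hm=np.zeros((400,640),np.uint8);cv2.fillConvexPoly(hm,hull,1)
        b=(hm>0)&(hsv[:,:,1]<90)&(hsv[:,:,2]>70)
        kk,l,s,ce=cv2.connectedComponentsWithStats(b.astype(np.uint8),connectivity=8)
        ang=None
        if kk>1:
            i=1+np.argmax(s[1:,4]);B=np.argwhere(l==i)[:,::-1]
            Q=np.array([onz(c,(x,y),zrim+.046,n)[:2] for x,y in B]);mu=Q.mean(0);d=np.linalg.svd(Q-mu,full_matrices=False)[2][0]
            if d[1]<0:d=-d
            t=(Q-mu)@d;ang=np.degrees(np.arctan2(d[1],d[0]));ctr=np.array([cx,cy])/1000
            on=mu+d*((ctr-mu)@d)
            print(k,'rim',np.round([cx,cy],1),'r %.1f'%r,'bail n',s[i,4],'mid',np.round(mu*1000,1),'dir %.1f'%ang,'len %.0f'%(1000*np.ptp(t)),'rimctr->bail perp %.1f'%(1000*((mu-ctr)@[-d[1],d[0]])))
        else: print(k,'rim',cx,cy,r,'no bail')
        out[k]=(cx/1000,cy/1000,ang)
    return out
E
python3 - <<'E'
from h import *
g={'y':(.479,.117),'r':(.45,.006),'g':(.465,-.132)}
im=cv2.imread('pics/w3.png')[:,:,::-1].copy();c=bot.calibration('wrist');pails(im,c,'wrist',g)
im=cv2.imread('pics/top0.png')[:,:,::-1].copy();c=bot.calibration('top');pails(im,c,'top',g)
E
```

```text
y rim [481.  122.3] r 33.7 bail n 228 mid [478.7 122.5] dir 98.0 len 55 rimctr->bail perp 2.2
r rim [454.    8.2] r 32.7 bail n 163 mid [452.3  10.2] dir 76.8 len 45 rimctr->bail perp 2.0
g rim [ 467.9 -130.9] r 34.0 bail n 160 mid [ 457.7 -110.5] dir 108.1 len 53 rimctr->bail perp 3.4
y rim [476.3 118.1] r 34.3 bail n 30 mid [457.1  96.3] dir 137.4 len 62 rimctr->bail perp 29.0
r rim [449.3   2.8] r 33.5 bail n 23 mid [451.7   6.2] dir 75.7 len 45 rimctr->bail perp -1.5
g rim [ 464.4 -138.2] r 32.1 bail n 1 mid [ 452.9 -163. ] dir 0.0 len 0 rimctr->bail perp -24.8
```

```bash
python3 - <<'E'
from h import *
plan([.4775,.134,.2],98)
E
```

```text
t 6.4 p [0.4593 0.0207 0.3173] F [ 0.6 -0.3 -0.3] w 0.05 g 0.0
[[-0.265, 0.964, -0.002], [0.964, 0.265, -0.001], [-0.0, -0.002, -1.0]] q [ 4.200e-02 -2.000e-03  1.837e+00 -1.000e-03  1.309e+00 -2.260e-01]
twist total 7.4; then (final axes) dp total [0.1096 0.0338 0.1173]
4 rows twist 1.85 dp [[0.026, 0.012, 0.029], [0.026, 0.011, 0.029], [0.027, 0.01, 0.029], [0.027, 0.009, 0.029]]
```

Request:
play_rows --pt "0.026 0.012 0.029" --pt "0.026 0.011 0.029" --pt "0.027 0.01 0.029" --pt "0.027 0.009 0.029" --pt "0 0 0" --pt "0 0 0" --pt "0 0 0" --twist '[1.8, 1.8, 1.9, 1.9, 0, 0, 0]' --claw '[0.05, 0.05, 0.05, 0.05, 0.05, 0.05, 0.05]'

```text
time: 7.1
tool_pos: [0.4782, 0.1323, 0.2031]
orientation: [2.063, 2.368, 0.0]
force: [0.3, -0.1, 0.2]
width: 0.0502
grasp_force: 0.0
```

```bash
python3 - <<'E'
from h import *
im,c=grab('wrist','w4.png')
pails(im,c,'wrist',{'y':(.479,.122)},'y')
plan([.4775,.134,.087],98)
E
```

```text
y rim [480.3 124.3] r 34.0 bail n 346 mid [477.6 134.5] dir 98.9 len 55 rimctr->bail perp 1.1
t 7.15 p [0.4784 0.1324 0.2034] F [ 0.4 -0.   0.8] w 0.05 g 0.0
[[-0.137, 0.991, 0.001], [0.991, 0.137, -0.0], [-0.0, 0.001, -1.0]] q [ 0.267  0.164  1.915 -0.     1.061  0.13 ]
twist total -0.1; then (final axes) dp total [ 0.0018 -0.0006  0.1164]
3 rows twist -0.05 dp [[0.001, -0.0, 0.039], [0.001, -0.0, 0.039], [0.001, -0.0, 0.039]]
```

View pics/w4.png

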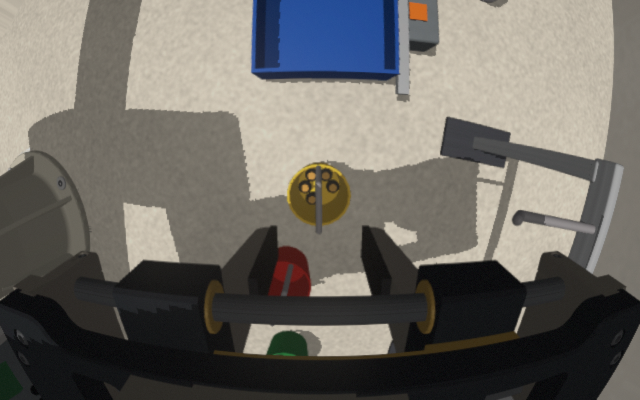

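Request:
play_rows --pt "0.001 0 0.039" --pt "0.001 0 0.039" --pt "0.001 0 0.039" --pt "0 0 0" --pt "0 0 0" --pt "0 0 0" --pt "0 0 0" --pt "0 0 0" --pt "0 0 0" --pt "0 0 0" --twist '[0, 0, 0, 0, 0, 0, 0, 0, 0, 0]' --claw '[0.05, 0.05, 0.05, 0.05, 0, 0, 0, 0, 0, 0]' --grip_force 25

```text
time: 8.15
tool_pos: [0.4774, 0.1367, 0.086]
orientation: [2.062, 2.37, 0.001]
force: [-1.5, 1.2, 4.4]
width: 0.0049
grasp_force: 25.0
```

Request:
play_rows --pt "0 0 0" --pt "0 0 0" --pt "0 0 0" --pt "0 0 -0.02" --pt "0 0 -0.04" --pt "0 0 -0.04" --pt "0 0 -0.04" --pt "0 0 0" --pt "0 0 0" --twist '[0, 0, 0, 0, 0, 0, 0, 0, 0]' --claw '[0, 0, 0, 0, 0, 0, 0, 0, 0]'

```text
time: 9.05
tool_pos: [0.4774, 0.1367, 0.2258]
orientation: [2.062, 2.369, 0.002]
force: [-0.7, 0.3, -1.7]
width: 0.0055
grasp_force: 25.0
```

```bash
python3 - <<'E'
from h import *
st();a,c=grab('side','s5.png');b,c2=grab('top')
u=proj(c,[.48,.13,.2],'side').astype(int);print(u)
v=proj(bot.calibration('top'),[.5,.25,.1],'top').astype(int)
x=cv2.resize(a[150:390,190:450],None,fx=2.2,fy=2.2,interpolation=cv2.INTER_CUBIC)
cv2.imwrite('pics/s5z.png',np.clip(x[:,:,::-1]*1.3,0,255))
cv2.imwrite('pics/top5.png',b[:,:,::-1])
E
```

```text
t 9.05 p [0.4774 0.1367 0.2258] F [-0.7  0.3 -1.7] w 0.0055 g 25.0
[[-0.138, 0.99, 0.001], [0.99, 0.138, 0.0], [0.0, 0.001, -1.0]] q [ 0.276  0.139  1.89  -0.     1.111  0.137]
[342 219][ WARN:0@2.803] global loadsave.cpp:1063 imwrite_ Unsupported depth image for selected encoder is fallbacked to CV_8U.
```

View pics/s5z.png

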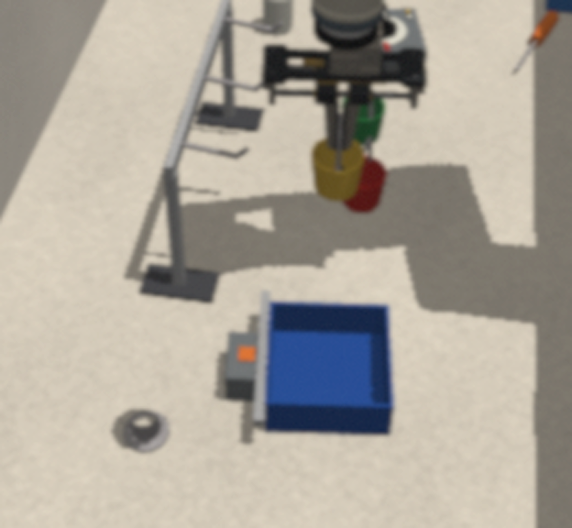

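The pail hangs upright from the gripper. The hopper's grey bar runs (265,295)–(258,422) in the side crop. Triangulate the bar ends with the top view.

```bash
python3 - <<'E'
from h import *
cs=bot.calibration('side');ct=bot.calibration('top')
def tri(us,ut):
    o1,d1=ray(cs,us,'side');o2,d2=ray(ct,ut,'top');A=np.c_[d1,-d2];t=np.linalg.lstsq(A,o2-o1,rcond=None)[0]
    p,q=o1+t[0]*d1,o2+t[1]*d2;return np.round((p+q)/2,3),np.round(np.linalg.norm(p-q),4)
print(tri((310.5,284.1),(252.7,200.7)),tri((307.3,341.8),(196.2,209.3)))
# orange patch both views
for n,c,f in(('side',cs,'pics/s5.png'),('top',ct,'pics/top5.png')):
    h=cv2.cvtColor(cv2.imread(f),cv2.COLOR_BGR2HSV);m=cv2.inRange(h,(5,150,80),(18,255,255))
    u=proj(c,[.558,.337,.05],n).astype(int);m2=np.zeros_like(m);m2[u[1]-15:u[1]+15,u[0]-15:u[0]+15]=m[u[1]-15:u[1]+15,u[0]-15:u[0]+15]
    M=cv2.moments(m2,True);uv=(M['m10']/M['m00'],M['m01']/M['m00']);print(n,uv,onz(c,uv,.05,n))
    m=cv2.inRange(h,(105,150,30),(125,255,255));k,l,s,ce=cv2.connectedComponentsWithStats(m);u=proj(c,[.46,.32,.03],n).astype(int);i=l[u[1],u[0]]
    q=cv2.boxPoints(cv2.minAreaRect(np.argwhere(l==i)[:,::-1].astype(np.float32)));P=np.array([onz(c,a,.06,n)[:2] for a in q]);print(np.round(P,3).tolist(),P.mean(0))
E
```

```text
(array([0.553, 0.236, 0.034]), np.float64(0.0027)) (array([0.526, 0.428, 0.042]), np.float64(0.0004))
side (301.7567567567568, 310.3783783783784) [0.55639876 0.34037355 0.05      ]
[[0.513, 0.443], [0.538, 0.27], [0.389, 0.251], [0.377, 0.425]] [0.45429692 0.34717165]
top (222.25714285714287, 199.57142857142858) [0.55753936 0.33750626 0.05      ]
[[0.522, 0.41], [0.534, 0.318], [0.388, 0.296], [0.376, 0.387]] [0.45514255 0.35256762]
```

```bash
python3 - <<'E'
from h import *
H=np.array([.458,.321]);ux=np.array([.990,.139]);uy=np.array([-.139,.990])
p=H+.135*ux+.013*uy;print(p)
plan([*p,.226],98)
E
```

```text
[0.589843 0.352635]
t 9.15 p [0.4762 0.1364 0.224 ] F [-0.7  0.5 -1.2] w 0.0049 g 25.0
[[-0.138, 0.99, -0.002], [0.99, 0.138, -0.001], [-0.0, -0.003, -1.0]] q [0.276 0.141 1.892 0.    1.111 0.137]
twist total -0.1; then (final axes) dp total [ 0.1983  0.1427 -0.002 ]
6 rows twist -0.01 dp [[0.033, 0.024, -0.0], [0.033, 0.024, -0.0], [0.033, 0.024, -0.0], [0.033, 0.024, -0.0], [0.033, 0.024, -0.0], [0.033, 0.024, -0.0]]
```

Request:
play_rows --pt "0.015 0.01 0" --pt "0.03 0.02 0" --pt "0.03 0.022 0" --pt "0.03 0.022 0" --pt "0.03 0.022 0" --pt "0.03 0.022 0" --pt "0.02 0.015 0" --pt "0.013 0.01 0" --pt "0 0 0" --pt "0 0 0" --twist '[0, 0, 0, 0, 0, 0, 0, 0, 0, 0]' --claw '[0, 0, 0, 0, 0, 0, 0, 0, 0, 0]'

```text
time: 10.15
tool_pos: [0.5908, 0.3526, 0.2236]
orientation: [-2.061, -2.37, 0.004]
force: [-0.1, -0.6, -1.6]
width: 0.0048
grasp_force: 25.0
```

```bash
python3 - <<'E'
from h import *
st();im,c=grab('wrist','w6.png')
E
```

```text
t 10.15 p [0.5908 0.3526 0.2236] F [-0.1 -0.6 -1.6] w 0.0048 g 25.0
[[-0.139, 0.99, -0.002], [0.99, 0.139, -0.002], [-0.001, -0.003, -1.0]] q [ 0.536  0.445  1.474 -0.     1.225  0.397]
```

View pics/w6.png

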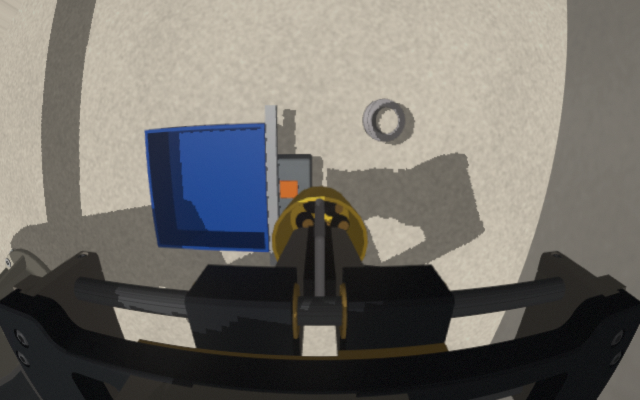

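```bash
python3 - <<'E'
from h import *
c=bot.calibration('wrist');f=lambda u,z:onz(c,u,z,'wrist')
P=[f(u,.06)[:2] for u in [(266,124),(146,130),(158,247.5),(270,251)]]
for a in P:print(np.round(a,4))
print([round(float(np.linalg.norm(P[i]-P[(i+1)%4])),4) for i in range(4)])
ctr=np.mean(P,0);d=(P[0]-P[1])+(P[3]-P[2]);y=np.arctan2(d[1],d[0]);print('ctr',ctr,np.degrees(y))
ux=np.array([np.cos(y),np.sin(y)]);uy=np.array([-ux[1],ux[0]])
for z in(.04,.06,.07,.08):
    print(z,[np.round([(f(u,z)[:2]-ctr)@ux,(f(u,z)[:2]-ctr)@uy],4).tolist() for u in[(266,105),(276,105),(265.5,150),(276.5,150),(288,188.5)]])
E
```

```text
[0.5251 0.4102]
[0.3773 0.3908]
[0.3951 0.2415]
[0.5444 0.264 ]
[0.1491, 0.1503, 0.151, 0.1475]
ctr [0.46048057 0.32662482] 8.011565694446517
0.04 [[0.0725, 0.0953], [0.084, 0.0949], [0.0709, 0.0433], [0.0838, 0.0431], [0.0962, -0.0024]]
0.06 [[0.0759, 0.0944], [0.0868, 0.094], [0.0745, 0.0454], [0.0866, 0.0452], [0.0983, 0.0023]]
0.07 [[0.0777, 0.0939], [0.0882, 0.0936], [0.0762, 0.0464], [0.088, 0.0462], [0.0994, 0.0046]]
0.08 [[0.0794, 0.0935], [0.0896, 0.0931], [0.078, 0.0474], [0.0894, 0.0472], [0.1004, 0.0069]]
```

Off-centre grip would make the bail's leg hit a finger while tipping, so I'll set the pail back and regrip at the bail's centre.

Request:
play_rows --pt "-0.015 -0.01 0" --pt "-0.03 -0.02 0" --pt "-0.03 -0.022 0" --pt "-0.03 -0.022 0" --pt "-0.03 -0.022 0" --pt "-0.03 -0.022 0" --pt "-0.02 -0.015 0" --pt "-0.013 -0.01 0" --pt "0 0 0.02" --pt "0 0 0.04" --twist '[0, 0, 0, 0, 0, 0, 0, 0, 0, 0]' --claw '[0, 0, 0, 0, 0, 0, 0, 0, 0, 0]'

```text
time: 11.2
tool_pos: [0.4796, 0.1367, 0.1678]
orientation: [2.062, 2.365, 0.01]
force: [-0.7, 0.6, -2.9]
width: 0.0051
grasp_force: 25.0
```

Request:
play_rows --pt "0 0 0.04" --pt "0 0 0.025" --pt "0 0 0.01" --pt "0 0 0.002" --pt "0 0 0" --pt "0 0 0" --pt "0 0 0" --pt "0 0 0" --pt "0 0 0" --pt "0 0 0" --twist '[0, 0, 0, 0, 0, 0, 0, 0, 0, 0]' --claw '[0, 0, 0, 0, 0, 0, 0.03, 0.03, 0.03, 0.03]'

```text
time: 12.2
tool_pos: [0.4775, 0.1367, 0.0889]
orientation: [2.062, 2.369, 0.001]
force: [0.2, 0.8, -0.3]
width: 0.0296
grasp_force: 0.0
```

Request:
play_rows --pt "-0.006 0 -0.002" --pt "-0.008 0 0" --pt "0 0 0" --pt "0 0 0" --pt "0 0 0" --pt "0 0 0" --pt "0 0 0" --pt "0 0 0" --twist '[0, 0, 0, 0, 0, 0, 0, 0]' --claw '[0.03, 0.03, 0, 0, 0, 0, 0, 0]' --grip_force 12

```text
time: 13.0
tool_pos: [0.4793, 0.1229, 0.0906]
orientation: [2.062, 2.37, 0.0]
force: [0.4, 0.1, 0.1]
width: 0.0055
grasp_force: 12.0
```

Request:
play_rows --pt "0 0 -0.01" --pt "0 0 -0.03" --pt "0 0 -0.04" --pt "0 0 -0.03" --pt "0 0 -0.02" --pt "0 0 0" --pt "0 0 0" --pt "0 0 0" --twist '[0, 0, 0, 0, 0, 0, 0, 0]' --claw '[0, 0, 0, 0, 0, 0, 0, 0]'

```text
time: 13.8
tool_pos: [0.4782, 0.1226, 0.2192]
orientation: [-2.062, -2.369, 0.003]
force: [0.0, 0.1, -1.4]
width: 0.0053
grasp_force: 12.0
```

```bash
python3 - <<'E'
from h import *
H=np.array([.4605,.3266]);y=np.radians(8);ux=np.array([np.cos(y),np.sin(y)])
plan([*(H+.135*ux),None],98)
im,c=grab('wrist','w7.png')
E
```

```text
t 13.8 p [0.4782 0.1226 0.2192] F [ 0.   0.1 -1.4] w 0.0053 g 12.0
[[-0.138, 0.99, -0.002], [0.99, 0.138, -0.001], [-0.0, -0.002, -1.0]] q [0.248 0.144 1.901 0.    1.099 0.109]
twist total -0.1; then (final axes) dp total [ 0.2045  0.1459 -0.    ]
6 rows twist -0.01 dp [[0.034, 0.024, -0.0], [0.034, 0.024, -0.0], [0.034, 0.024, -0.0], [0.034, 0.024, -0.0], [0.034, 0.024, -0.0], [0.034, 0.024, -0.0]]
```

View pics/w7.png

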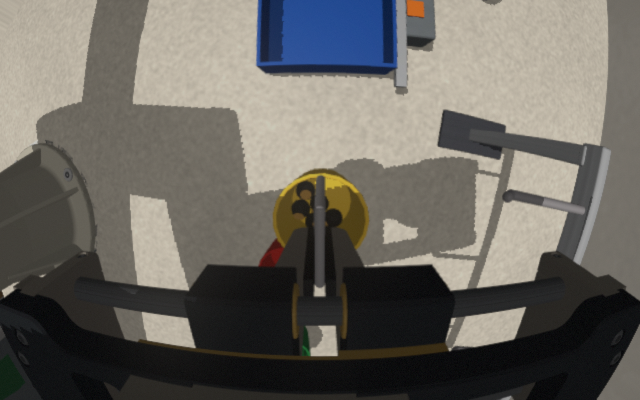

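Request:
play_rows --pt "0.015 0.01 0" --pt "0.03 0.02 0" --pt "0.03 0.022 0" --pt "0.03 0.022 0" --pt "0.03 0.022 0" --pt "0.03 0.02 0" --pt "0.025 0.012 0" --pt "0.014 0.008 0" --pt "0 0 0" --pt "0 0 0" --twist '[0, 0, 0, 0, 0, 0, 0, 0, 0, 0]' --claw '[0, 0, 0, 0, 0, 0, 0, 0, 0, 0]'

```text
time: 14.85
tool_pos: [0.5851, 0.3439, 0.2192]
orientation: [-2.061, -2.37, 0.003]
force: [-0.7, -0.8, -1.7]
width: 0.0053
grasp_force: 12.0
```

Request:
play_rows --pt "0 0 0.02" --pt "0 0 0.02" --pt "0 0 0.018" --pt "0 0 0" --pt "0 0 0" --twist '[0, 0, 0, 0, 0]' --claw '[0, 0, 0, 0, 0]' --grip_force 8

```text
time: 15.35
tool_pos: [0.5856, 0.3429, 0.1627]
orientation: [-2.063, -2.369, 0.001]
force: [0.1, -0.1, -0.8]
width: 0.0051
grasp_force: 8.0
```

```bash
cat >>h.py <<'E'
def hop():
    s=bot.sense();H=np.array([.4605,.3266]);y=np.radians(8);d=np.array(s['tool_pos'][:2])-H
    print('hx %.4f hy %.4f Pz %.4f'%(d@[np.cos(y),np.sin(y)],d@[-np.sin(y),np.cos(y)],s['tool_pos'][2]+.0134))
E
python3 -c "
from h import *
st();hop()"
```

```text
t 15.35 p [0.5856 0.3429 0.1627] F [ 0.1 -0.1 -0.8] w 0.0051 g 8.0
[[-0.137, 0.991, -0.001], [0.991, 0.137, -0.0], [-0.0, -0.001, -1.0]] q [ 0.528  0.483  1.555 -0.     1.104  0.39 ]
hx 0.1261 hy -0.0013 Pz 0.1761
```

Request:
play_rows --pt "0 -0.004 0.008" --pt "0 -0.005 0.009" --pt "0 -0.009 0" --pt "0 -0.009 0" --pt "0 -0.009 0" --pt "0 -0.008 0" --pt "0 -0.011 0.002" --pt "0 -0.011 0.002" --pt "0 -0.011 0.003" --pt "0 0 0" --twist '[0, 0, 0, 0, 0, 0, 0, 0, 0, 0]' --claw '[0, 0, 0, 0, 0, 0, 0, 0, 0, 0]'

```text
time: 16.35
tool_pos: [0.5077, 0.3327, 0.1385]
orientation: [-2.062, -2.37, 0.002]
force: [-0.5, -0.1, 3.7]
width: 0.0052
grasp_force: 8.0
```

```bash
python3 - <<'E'
from h import *
st();hop();im,c=grab('wrist','w8.png')
hsv=cv2.cvtColor(im,cv2.COLOR_RGB2HSV);m=cv2.inRange(hsv,*COL['y']);p=np.argwhere(m[:300])
print(len(p),p.min(0),p.max(0))
E
```

```text
t 16.35 p [0.5077 0.3327 0.1385] F [-0.5 -0.1  3.7] w 0.0052 g 8.0
[[-0.138, 0.99, -0.001], [0.99, 0.138, -0.0], [-0.0, -0.001, -1.0]] q [0.577 0.406 1.74  0.    0.997 0.438]
hx 0.0476 hy -0.0006 Pz 0.1519
4993 [172 293] [299 417]
```

View pics/w8.png

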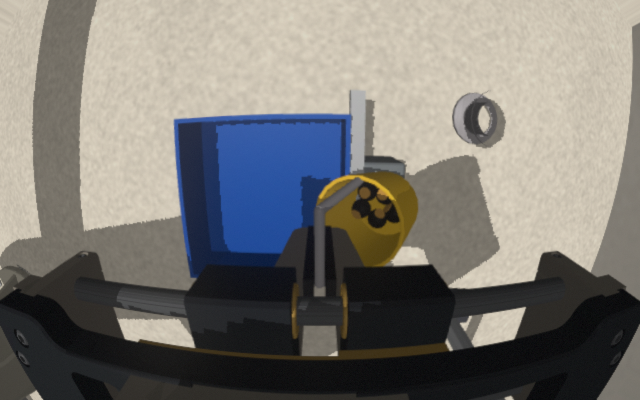

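The pail tips over the bar as planned; the mouth is above the hopper. Continue.

Request:
play_rows --pt "0 -0.009 0.006" --pt "0 -0.009 0.006" --pt "0 -0.008 0.008" --pt "0 -0.007 0.008" --pt "0 -0.007 0.009" --pt "0 -0.007 0.009" --pt "0 -0.004 0.011" --pt "0 -0.003 0.012" --pt "0 -0.003 0.008" --pt "0 -0.003 0.007" --twist '[0, 0, 0, 0, 0, 0, 0, 0, 0, 0]' --claw '[0, 0, 0, 0, 0, 0, 0, 0, 0, 0]'

```text
time: 17.4
tool_pos: [0.4503, 0.3248, 0.0537]
orientation: [2.062, 2.37, 0.001]
force: [0.9, -0.1, 0.8]
width: 0.0053
grasp_force: 8.0
```

Request:
play_rows --pt "0 0 0" --pt "0 0 0" --pt "0 0 0" --pt "0 0 0" --pt "0 0 0" --pt "0 0 0" --twist '[0, 0, 0, 0, 0, 0]' --claw '[0, 0, 0, 0, 0, 0]'

```text
time: 18.0
tool_pos: [0.45, 0.3247, 0.0548]
orientation: [-2.062, -2.37, -0.0]
force: [-3.0, -0.2, 1.3]
width: 0.0054
grasp_force: 8.0
```

```bash
python3 - <<'E'
from h import *
st();hop();im,c=grab('wrist','w9.png')
E
```

```text
t 18.0 p [0.45   0.3247 0.0548] F [-3.  -0.2  1.3] w 0.0054 g 8.0
[[-0.138, 0.99, 0.0], [0.99, 0.138, 0.0], [0.0, 0.0, -1.0]] q [0.622 0.45  1.907 0.    0.784 0.484]
hx -0.0106 hy -0.0004 Pz 0.0682
```

View pics/w9.png

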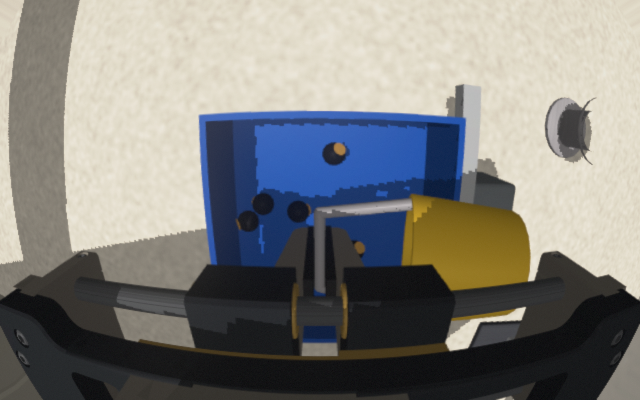

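Five knobs lie in the hopper at (334,152), (263,204), (248,221), (298,211), (358,247); the pail is tipped past horizontal. Bring it back upright and check it is empty.

Request:
play_rows --pt "0 0.005 -0.015" --pt "0 0.007 -0.023" --pt "0 0.01 -0.013" --pt "0 0.011 -0.013" --pt "0 0.013 -0.01" --pt "0 0.014 -0.01" --pt "0 0.016 -0.004" --pt "0 0.017 -0.004" --pt "0 0.017 -0.005" --pt "0 0.018 -0.01" --twist '[0, 0, 0, 0, 0, 0, 0, 0, 0, 0]' --claw '[0, 0, 0, 0, 0, 0, 0, 0, 0, 0]'

```text
time: 19.05
tool_pos: [0.5775, 0.3422, 0.1612]
orientation: [2.062, 2.37, -0.001]
force: [-1.2, 0.6, -1.7]
width: 0.0054
grasp_force: 8.0
```

Request:
play_rows --pt "0 0.01 -0.02" --pt "0 0 -0.03" --pt "0 0 -0.02" --pt "0 0 0" --pt "0 0 0" --pt "0 0 0" --pt "0 0 0" --twist '[0, 0, 0, 0, 0, 0, 0]' --claw '[0, 0, 0, 0, 0, 0, 0]'

```text
time: 19.75
tool_pos: [0.5861, 0.3433, 0.23]
orientation: [-2.062, -2.369, 0.003]
force: [-0.7, 0.7, -1.8]
width: 0.0056
grasp_force: 8.0
```

```bash
cat >>h.py <<'E'
def knobs(im,c,n):
    H=np.array([.4605,.3266]);y=np.radians(8);ux=np.array([np.cos(y),np.sin(y)]);uy=np.array([-ux[1],ux[0]])
    q=np.array([proj(c,[*(H+a*ux+b*uy),.004],n) for a,b in((.069,.069),(-.069,.069),(-.069,-.069),(.069,-.069))]).astype(np.int32)
    m=np.zeros((400,640),np.uint8);cv2.fillConvexPoly(m,q,255);hsv=cv2.cvtColor(im,cv2.COLOR_RGB2HSV)
    b=((hsv[:,:,0]<100)|(hsv[:,:,0]>130)|(hsv[:,:,1]<90)).astype(np.uint8)*m
    k,l,s,ce=cv2.connectedComponentsWithStats(b)
    for i in range(1,k):
        if s[i,4]>12:
            p=onz(c,ce[i],.012,n)[:2]-H;print('knob?',s[i],np.round([p@ux,p@uy],3))
E
python3 - <<'E'
from h import *
st();hop();im,c=grab('wrist','w10.png')
knobs(im,c,'wrist')
hsv=cv2.cvtColor(im,cv2.COLOR_RGB2HSV);m=cv2.inRange(hsv,*COL['y']);m[300:]=0
k,l,s,ce=cv2.connectedComponentsWithStats(m);print([list(map(int,a)) for a in s[1:] if a[4]>100])
E
```

```text
t 19.75 p [0.5861 0.3433 0.23  ] F [-0.7  0.7 -1.8] w 0.0056 g 8.0
[[-0.138, 0.99, -0.002], [0.99, 0.138, -0.001], [-0.001, -0.002, -1.0]] q [ 0.528  0.426  1.49  -0.     1.228  0.389]
hx 0.1267 hy -0.0009 Pz 0.2434
knob? [271 120   6 104 376] [0.068 0.003]
knob? [216 133  11  12  98] [0.001 0.048]
knob? [179 163  13  20 135] [-0.055  0.006]
knob? [200 167  13   9  82] [-0.023  0.006]
knob? [231 188  10  10  78] [ 0.017 -0.023]
[[290, 170, 94, 91, 4781]]
```

```bash
python3 - <<'E'
from h import *
a=cv2.imread('pics/w4.png')[155:235,270:370];b=cv2.imread('pics/w10.png')[100:280,170:400]
a=cv2.resize(a,(375,300),interpolation=cv2.INTER_CUBIC);b=cv2.resize(b,(383,300),interpolation=cv2.INTER_CUBIC)
cv2.imwrite('pics/cmp.png',np.hstack([a,b]))
E
```

```text
(no output)
```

View pics/cmp.png

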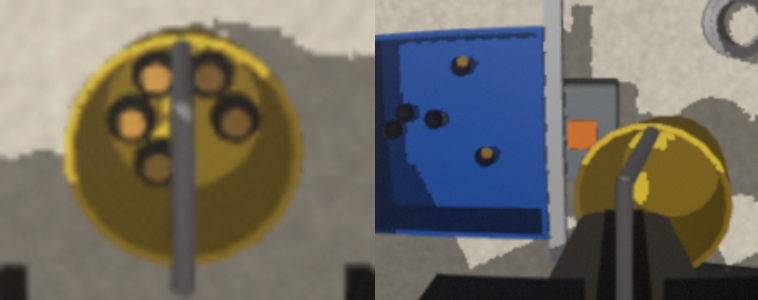

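Request:
play_rows --pt "-0.015 -0.01 0" --pt "-0.03 -0.02 0" --pt "-0.03 -0.022 0" --pt "-0.03 -0.022 0" --pt "-0.03 -0.022 0" --pt "-0.03 -0.02 0" --pt "-0.025 -0.012 0" --pt "-0.014 -0.009 0.02" --pt "0 0 0.04" --pt "0 0 0.04" --twist '[0, 0, 0, 0, 0, 0, 0, 0, 0, 0]' --claw '[0, 0, 0, 0, 0, 0, 0, 0, 0, 0]'

```text
time: 20.8
tool_pos: [0.4795, 0.1223, 0.131]
orientation: [2.063, 2.368, 0.003]
force: [1.1, -0.4, -2.7]
width: 0.0055
grasp_force: 8.0
```

Request:
play_rows --pt "0 0 0.02" --pt "0 0 0.015" --pt "0 0 0.005" --pt "0 0 0" --pt "0 0 0" --pt "0 0 0" --pt "0 0 0" --pt "0 0 0" --pt "0 0 0" --pt "0 0 0" --twist '[0, 0, 0, 0, 0, 0, 0, 0, 0, 0]' --claw '[0, 0, 0, 0, 0, 0.035, 0.035, 0.035, 0.035, 0.035]'

```text
time: 21.8
tool_pos: [0.4793, 0.1228, 0.0917]
orientation: [2.062, 2.37, 0.0]
force: [0.0, -0.5, 0.1]
width: 0.035
grasp_force: 0.2
```

```bash
python3 - <<'E'
from h import *
plan([.50,.0,.30],90)
E
```

```text
t 21.8 p [0.4793 0.1228 0.0917] F [ 0.  -0.5  0.1] w 0.035 g 0.2
[[-0.138, 0.99, 0.0], [0.99, 0.138, 0.0], [0.0, 0.0, -1.0]] q [ 0.248  0.316  2.015 -0.     0.811  0.109]
twist total 7.9; then (final axes) dp total [-0.1228  0.0207 -0.2083]
6 rows twist 1.32 dp [[-0.021, 0.001, -0.035], [-0.021, 0.001, -0.035], [-0.021, 0.002, -0.035], [-0.021, 0.002, -0.035], [-0.021, 0.003, -0.035], [-0.021, 0.003, -0.035]]
```

Request:
play_rows --pt "0 0 -0.04" --pt "0 0 -0.045" --pt "0 0 -0.045" --pt "0 0 -0.045" --pt "-0.03 0.004 -0.034" --pt "-0.04 0.008 0" --pt "-0.04 0.008 0" --pt "-0.012 0 0" --pt "0 0 0" --pt "0 0 0" --twist '[0, 0, 0, 0, 2, 2, 2, 1.9, 0, 0]' --claw '[0.035, 0.035, 0.035, 0.035, 0.035, 0.035, 0.035, 0.035, 0.035, 0.035]'

```text
time: 22.8
tool_pos: [0.5101, 0.0039, 0.3003]
orientation: [-2.22, -2.221, 0.0]
force: [0.1, -0.6, -0.5]
width: 0.0348
grasp_force: 0.0
```

```bash
python3 - <<'E'
from h import *
s,M=st();im,c=grab('wrist','w11.png')
for p in([.589,.163,.215],[.588,.035,.215],[.587,-.095,.215]): print(np.round(proj(c,p,'wrist')))
T=np.array(c['T']);A=np.eye(4);A[:3,:3]=M;A[:3,3]=s['tool_pos'];np.save('TC.npy',np.linalg.inv(A)@T);np.save('w11T.npy',T)
pails(im,c,'wrist',{'y':(.479,.122),'r':(.454,.008),'g':(.468,-.131)})
E
```

```text
t 22.8 p [0.5101 0.0039 0.3003] F [ 0.1 -0.6 -0.5] w 0.0348 g 0.0
[[-0.001, 1.0, -0.001], [1.0, 0.001, 0.001], [0.001, -0.001, -1.0]] q [4.000e-03 9.600e-02 1.770e+00 1.000e-03 1.276e+00 3.000e-03]
[413.  22.]
[410. 169.]
[396. 300.]
y rim [497.6 124.6] r 33.6 bail n 215 mid [496.4 123.1] dir 98.6 len 55 rimctr->bail perp 1.4
r rim [453.9   8.5] r 33.0 bail n 179 mid [453.1  12.7] dir 76.3 len 50 rimctr->bail perp 1.8
g rim [427.2 -90.4] r 11.9 bail n 1 mid [440.  -68.9] dir 0.0 len 0 rimctr->bail perp 21.5
```

View pics/w11.png

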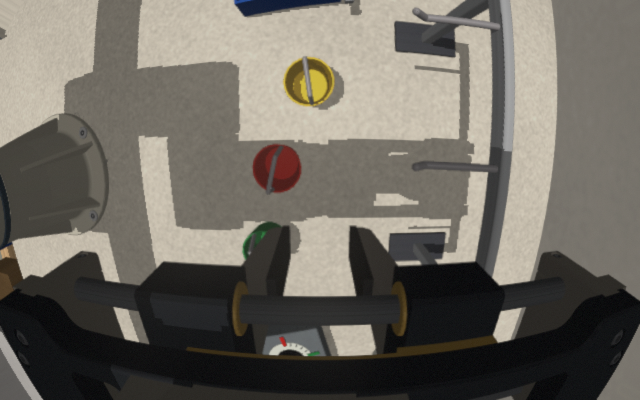

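Hooks: middle hook tip at (415,166), left one at (416,12); yellow pail at (309,81), red (276,168), green partly hidden at (262,240). Triangulate hook tips with the earlier wrist pictures.

```bash
cat > tri.py <<'E'
from h import *
TC=np.load('TC.npy');K=bot.calibration('wrist')['intrinsics']
def cal(p,h):
    h=np.radians(h);A=np.eye(4);A[:3,:3]=np.array([[np.cos(h),np.sin(h),0],[np.sin(h),-np.cos(h),0],[0,0,-1]]);A[:3,3]=p
    return {'intrinsics':K,'T':A@TC}
C={'w3':cal([.4593,.0217,.3174],105.45),'w4':cal([.4784,.1324,.2034],97.9),'w7':cal([.4782,.1226,.2192],97.9),'w6':cal([.5908,.3526,.2236],98),'w11':{'intrinsics':K,'T':np.load('w11T.npy')}}
def tri(obs):
    A=np.zeros((3,3));b=np.zeros(3)
    for n,u in obs:
        o,d=ray(C[n],u,'wrist');d=d/np.linalg.norm(d);P=np.eye(3)-np.outer(d,d);A+=P;b+=P@o
    x=np.linalg.solve(A,b);return np.round(x,4),[np.round(proj(C[n],x,'wrist')-u,1).tolist() for n,u in obs]
E
python3 - <<'E'
from tri import *
# refine tip pixels: print saturation/value maps coarsely around the tips
L=[('w11',(416,13)),('w4',(516,217)),('w7',(506,196)),('w3',(497,91))];Mi=[('w11',(415,166)),('w3',(457,219))]
print(tri(L));print(tri(Mi))
for n,u in [('w11',(416,13)),('w11',(415,166)),('w3',(497,91)),('w3',(457,219)),('w7',(506,196))]:
    im=cv2.imread('pics/%s.png'%n);h=cv2.cvtColor(im,cv2.COLOR_BGR2HSV);y0=max(0,u[1]-9)
    print(n,u[0]-9,y0);print('\n'.join(' '.join('%3d'%v for v in r) for r in h[y0:u[1]+9,u[0]-9:u[0]+15,2]))
E
```

```text
(array([0.5907, 0.169 , 0.2234]), [[1.1, -0.4], [-0.3, 1.1], [0.4, -0.5], [-1.1, -0.3]])
(array([0.5871, 0.0409, 0.232 ]), [[0.2, -0.9], [-0.3, 0.7]])
w11 407 4
199 199 198 197 198 198 197 197 198 198 198 196 193 196 199 199 201 202 204 202 197 194 195 197
198 198 197 197 197 198 198 195 195 195 196 196 196 196 198 199 200 201 203 202 194 190 193 197
198 196 196 197 197 196 195 191 188 187 189 192 195 194 196 198 201 203 204 202 194 188 190 194
196 194 194 196 196 195 190 168 159 163 172 183 192 194 195 198 198 200 201 201 196 191 191 194
193 195 195 197 196 186 165 139 132 136 139 144 171 192 198 197 197 197 198 199 196 193 193 193
193 194 196 199 193 163 128 126 132 138 139 134 131 159 187 197 197 196 197 197 197 195 193 195
192 193 194 196 191 138 112 118 123 139 141 135 123 118 139 175 192 195 196 197 196 195 196 194
193 193 192 192 186 127 104 117 122 133 124 131 119 106 104 126 160 186 194 195 195 195 196 194
194 193 191 190 187 141 103 107 117 123 124 120 110  98 100 101 114 146 179 189 192 193 194 194
195 197 195 193 188 165 116  95 102 108 110 105  94  91  95  99 100 110 133
[... 7044 characters left out ...]
  73  78  78  80  79  79  81
108 108 108 111 109  82  57  58  66  69  73  78  80  79  78  75  73  72  74  76  76  76  76  78
109 109 110 112 111  92  68  61  64  69  72  77  79  79  83  90  86  81  79  77  75  74  76  74
109 107 110 111 111 106  92  80  68  70  73  75  78  86 110 142 143 136 120 112  97  90  79  76
110 108 108 112 113 113 121 127  95  83  77  85  99 126 155 188 192 190 172 162 145 139 132 117
109 108 109 111 113 117 143 174 147 134 126 131 145 177 188 192 193 195 192 187 185 185 183 171
109 110 110 112 116 123 160 192 193 190 190 189 188 189 189 189 189 191 194 191 190 192 193 193
112 113 111 113 115 134 190 195 195 196 197 196 194 191 190 186 186 191 195 196 195 195 193 193
```

```bash
python3 - <<'E'
from tri import *
L=[('w11',(416,11)),('w7',(508,197)),('w3',(497.5,89.5))];Mi=[('w11',(416,167)),('w3',(457,220.5))]
print(tri(L));print(tri(Mi))
for n,u in L+Mi: print(n,np.round(onz(C[n],u,.230,'wrist'),4))
# rod direction: rod points further back
for n,u in [('w11',(490,25)),('w11',(490,168))]: print(n,np.round(onz(C[n],u,.225,'wrist'),4))
E
```

```text
(array([0.5886, 0.1689, 0.2284]), [[0.5, -0.5], [0.0, 0.2], [-0.6, 0.1]])
(array([0.5883, 0.0397, 0.2311]), [[0.1, -0.5], [-0.2, 0.4]])
w11 [0.5877 0.1678 0.23  ]
w7 [0.5874 0.1693 0.23  ]
w3 [0.5883 0.1688 0.23  ]
w11 [0.5886 0.0391 0.23  ]
w3 [0.589  0.0399 0.23  ]
w11 [0.6597 0.1685 0.225 ]
w11 [0.6621 0.0396 0.225 ]
```

```bash
python3 - <<'E'
from h import *
plan([.4947,.1378,.2],98.6)
E
```

```text
t 22.85 p [0.5101 0.0043 0.3003] F [ 0.1 -0.1  0.2] w 0.0349 g 0.0
[[-0.002, 1.0, -0.001], [1.0, 0.002, 0.001], [0.001, -0.001, -1.0]] q [5.000e-03 9.600e-02 1.770e+00 1.000e-03 1.276e+00 3.000e-03]
twist total -8.5; then (final axes) dp total [0.1343 0.0047 0.1003]
4 rows twist -2.13 dp [[0.033, -0.004, 0.025], [0.034, -0.003, 0.025], [0.034, -0.001, 0.025], [0.034, -0.0, 0.025]]
```

Request:
play_rows --pt "0.033 -0.004 0.025" --pt "0.034 -0.003 0.025" --pt "0.034 -0.001 0.025" --pt "0.034 0 0.025" --pt "0 0 0" --pt "0 0 0" --pt "0 0 0" --twist '[-2.1, -2.1, -2.1, -2.2, 0, 0, 0]' --claw '[0.05, 0.05, 0.05, 0.05, 0.05, 0.05, 0.05]'

```text
time: 23.55
tool_pos: [0.4953, 0.138, 0.2014]
orientation: [2.049, 2.381, 0.001]
force: [-0.0, -0.4, 0.2]
width: 0.0501
grasp_force: 0.0
```

```bash
python3 - <<'E'
from h import *
im,c=grab('wrist','w12.png')
pails(im,c,'wrist',{'y':(.497,.124)},'y')
st()
E
```

```text
y rim [496.9 126.8] r 34.4 bail n 357 mid [494.6 136.5] dir 97.3 len 55 rimctr->bail perp 1.1
t 23.6 p [0.4955 0.1377 0.2015] F [-0.6 -0.1 -0.5] w 0.0503 g 0.0
[[-0.148, 0.989, 0.001], [0.989, 0.148, 0.0], [0.0, 0.001, -1.0]] q [ 0.268  0.194  1.882 -0.     1.064  0.12 ]
```

Request:
play_rows --pt "0.001 -0.001 0.04" --pt "0.001 0 0.04" --pt "0 0 0.033" --pt "0 0 0" --pt "0 0 0" --pt "0 0 0" --pt "0 0 0" --pt "0 0 0" --pt "0 0 0" --pt "0 0 0" --twist '[0, 0, 0, 0, 0, 0, 0, 0, 0, 0]' --claw '[0.05, 0.05, 0.05, 0.05, 0, 0, 0, 0, 0, 0]' --grip_force 30

```text
time: 24.6
tool_pos: [0.4939, 0.1397, 0.088]
orientation: [2.05, 2.38, 0.001]
force: [-1.2, -1.2, 4.8]
width: 0.0054
grasp_force: 30.0
```

Request:
play_rows --pt "0 0 0" --pt "0 0 0" --pt "0 0 0" --pt "0 0 -0.02" --pt "0 0 -0.04" --pt "0 0 -0.04" --pt "0 0 -0.03" --pt "0 0 -0.02" --pt "0 0 0" --pt "0 0 0" --twist '[0, 0, 0, 0, 2, 2, 2, 2, 0, 0]' --claw '[0, 0, 0, 0, 0, 0, 0, 0, 0, 0]'

```text
time: 25.6
tool_pos: [0.4933, 0.1396, 0.2369]
orientation: [-2.21, -2.233, 0.0]
force: [-0.3, -1.0, -1.6]
width: 0.0051
grasp_force: 30.0
```

```bash
python3 - <<'E'
from h import *
plan([.535,.187,.24],90)
im,c=grab('wrist','w13.png')
pails(im,c,'wrist',{'y':(.495,.125)},'y',zrim=.058+.151)
E
```

```text
t 25.6 p [0.4933 0.1396 0.2369] F [-0.3 -1.  -1.6] w 0.0051 g 30.0
[[-0.01, 1.0, -0.0], [1.0, 0.01, -0.0], [-0.0, -0.0, -1.0]] q [0.273 0.155 1.845 0.    1.142 0.262]
twist total 0.6; then (final axes) dp total [ 0.0474  0.0417 -0.0031]
2 rows twist 0.3 dp [[0.024, 0.021, -0.002], [0.024, 0.021, -0.002]]
y rim [493.7 104.8] r 61.5 bail n 406 mid [493.9 133.8] dir 90.2 len 36 rimctr->bail perp -0.3
```

Request:
play_rows --pt "0.016 0.014 0.004" --pt "0.016 0.014 0.003" --pt "0.015 0.014 0.003" --pt "0 0 0" --pt "0 0.02 0" --pt "0 0.02 0" --pt "0 0.02 0" --pt "0 0.005 0" --pt "0 0 0" --pt "0 0 0" --twist '[0.6, 0, 0, 0, 0, 0, 0, 0, 0, 0]' --claw '[0, 0, 0, 0, 0, 0, 0, 0, 0, 0]'

```text
time: 26.65
tool_pos: [0.5992, 0.1862, 0.2269]
orientation: [-2.222, -2.219, 0.003]
force: [0.3, 0.2, -0.3]
width: 0.0052
grasp_force: 30.0
```

```bash
python3 - <<'E'
from h import *
plan([.600,.187,.204],90)
E
```

```text
t 26.65 p [0.5992 0.1862 0.2269] F [ 0.3  0.2 -0.3] w 0.0052 g 30.0
[[0.001, 1.0, -0.002], [1.0, -0.001, -0.0], [-0.0, -0.002, -1.0]] q [0.299 0.347 1.614 0.    1.183 0.3  ]
twist total -0.1; then (final axes) dp total [0.0008 0.0008 0.0229]
1 rows twist -0.07 dp [[0.001, 0.001, 0.023]]
```

Request:
play_rows --pt "0 0 0.006" --pt "0 0 0.006" --pt "0 0 0.005" --pt "0 0 0.003" --pt "0 0 0.002" --pt "0 0 0" --pt "0 0 0" --pt "0 0 0" --twist '[0, 0, 0, 0, 0, 0, 0, 0]' --claw '[0, 0, 0, 0, 0, 0, 0, 0]'

```text
time: 27.45
tool_pos: [0.6016, 0.1869, 0.2061]
orientation: [2.222, 2.219, 0.003]
force: [5.6, 1.1, 2.9]
width: 0.0049
grasp_force: 30.0
```

Request:
play_rows --pt "0 0.001 0.001" --pt "0 0.001 0" --pt "0 0 0" --pt "0 0 0" --pt "0 0 0" --pt "0 0 0" --pt "0 0 0" --pt "0 0 0" --pt "0 0 0" --pt "0 0 0" --twist '[0, 0, 0, 0, 0, 0, 0, 0, 0, 0]' --claw '[0, 0, 0, 0.012, 0.02, 0.028, 0.036, 0.036, 0.036, 0.036]' --grip_force 5

```text
time: 28.45
tool_pos: [0.6025, 0.1867, 0.2046]
orientation: [-2.223, -2.22, 0.0]
force: [-0.8, 0.1, 0.6]
width: 0.0359
grasp_force: 0.0
```

```bash
python3 - <<'E'
from h import *
st();im,c=grab('side','s14.png')
hsv=cv2.cvtColor(im,cv2.COLOR_RGB2HSV)
u=proj(c,[.6,.172,.17],'side').astype(int);m=cv2.inRange(hsv,*COL['y']);m2=m*0;m2[u[1]-40:u[1]+40,u[0]-40:u[0]+40]=m[u[1]-40:u[1]+40,u[0]-40:u[0]+40]
p=np.argwhere(m2)[:,::-1];print(u,len(p),p.mean(0),p.min(0),p.max(0))
for q in([.6,.173,.116],[.6,.173,.174]): print(proj(c,q,'side'))
E
```

```text
t 28.45 p [0.6025 0.1867 0.2046] F [-0.8  0.1  0.6] w 0.0359 g 0.0
[[0.001, 1.0, -0.0], [1.0, -0.001, 0.0], [0.0, -0.0, -1.0]] q [0.298 0.371 1.63  0.    1.14  0.299]
[297 232] 434 [297.03225806 238.17050691] [287 225] [307 251]
[297.45628624 246.2968329 ]
[297.06938363 231.93918091]
```

Request:
play_rows --pt "0 0 -0.015" --pt "0 0 -0.03" --pt "0 0 -0.04" --pt "0 0 -0.02" --pt "0 0 0" --pt "0 0 0" --twist '[0, 0, 0, 0, 0, 0]' --claw '[0.036, 0.036, 0.036, 0.036, 0.036, 0.036]'

```text
time: 29.1
tool_pos: [0.6026, 0.1866, 0.3101]
orientation: [2.223, 2.22, 0.001]
force: [0.4, 0.4, -0.4]
width: 0.0356
grasp_force: 0.0
```

```bash
python3 - <<'E'
from h import *
plan([.456,.022,.22],76.5)
im,c=grab('top');pails(im,c,'top',{'r':(.45,.006),'g':(.465,-.132)},'rg')
E
```

```text
t 29.1 p [0.6026 0.1866 0.3101] F [ 0.4  0.4 -0.4] w 0.0356 g 0.0
[[0.001, 1.0, 0.001], [1.0, -0.001, 0.0], [0.0, 0.001, -1.0]] q [0.298 0.29  1.51  0.    1.341 0.299]
twist total 13.4; then (final axes) dp total [-0.1943 -0.1041  0.0901]
5 rows twist 2.69 dp [[-0.033, -0.029, 0.018], [-0.034, -0.028, 0.018], [-0.036, -0.026, 0.018], [-0.037, -0.024, 0.018], [-0.038, -0.023, 0.018]]
r rim 445.0930480957031 0.7568691968917847 28.234832763671875 no bail
g rim [ 427.3 -120.1] r 31.6 bail n 21 mid [ 428.3 -115.8] dir 118.6 len 41 rimctr->bail perp -2.9
```

Request:
play_rows --pt "-0.033 -0.029 0" --pt "-0.034 -0.028 0.01" --pt "-0.036 -0.026 0.02" --pt "-0.037 -0.024 0.03" --pt "-0.038 -0.023 0.03" --pt "0 0 0" --pt "0 0 0" --pt "0 0 0" --twist '[2.7, 2.7, 2.7, 2.7, 2.6, 0, 0, 0]' --claw '[0.05, 0.05, 0.05, 0.05, 0.05, 0.05, 0.05, 0.05]'

```text
time: 29.95
tool_pos: [0.4607, 0.0262, 0.2238]
orientation: [2.466, 1.946, 0.001]
force: [-0.1, 0.2, 0.3]
width: 0.0499
grasp_force: 0.0
```

```bash
python3 - <<'E'
from h import *
im,c=grab('wrist','w15.png')
pails(im,c,'wrist',{'r':(.454,.008)},'r')
plan([.456,.022,.088],76.5)
E
```

```text
r rim [453.3   9.5] r 33.8 bail n 221 mid [453.1  13.2] dir 77.4 len 40 rimctr->bail perp 1.0
t 30.0 p [0.4609 0.0264 0.224 ] F [-0.2 -0.4  0.5] w 0.0497 g 0.0
[[0.232, 0.973, 0.001], [0.973, -0.232, 0.0], [0.001, 0.001, -1.0]] q [0.054 0.084 1.959 0.    1.098 0.288]
twist total 0.1; then (final axes) dp total [-0.0054 -0.0038  0.136 ]
3 rows twist 0.03 dp [[-0.002, -0.001, 0.045], [-0.002, -0.001, 0.045], [-0.002, -0.001, 0.045]]
```

Request:
play_rows --pt "-0.002 -0.002 0.045" --pt "-0.001 -0.002 0.045" --pt "-0.001 -0.001 0.046" --pt "0 0 0" --pt "0 0 0" --pt "0 0 0" --pt "0 0 0" --pt "0 0 0" --pt "0 0 0" --pt "0 0 0" --twist '[0, 0, 0, 0, 0, 0, 0, 0, 0, 0]' --claw '[0.05, 0.05, 0.05, 0.05, 0.05, 0, 0, 0, 0, 0]' --grip_force 30

```text
time: 31.0
tool_pos: [0.4542, 0.0231, 0.088]
orientation: [2.466, 1.945, 0.001]
force: [-0.3, 0.0, -0.5]
width: 0.0125
grasp_force: 0.0
```

Request:
play_rows --pt "0 0 0" --pt "0 0 0" --pt "0 0 0" --pt "0 0 0" --pt "0 0 -0.02" --pt "0 0 -0.04" --pt "0 0 -0.04" --pt "0 0 -0.03" --pt "0 0 -0.01" --pt "0 0 0" --twist '[0, 0, 0, 0, 0, -3.4, -3.4, -3.4, -3.4, 0]' --claw '[0, 0, 0, 0, 0, 0, 0, 0, 0, 0]'

```text
time: 32.0
tool_pos: [0.4545, 0.0231, 0.2288]
orientation: [2.217, 2.224, 0.003]
force: [0.6, 0.7, -1.1]
width: 0.0049
grasp_force: 30.0
```

```bash
python3 - <<'E'
from h import *
plan([.535,.0575,.227],90)
E
```

```text
t 32.0 p [0.4545 0.0231 0.2288] F [ 0.6  0.7 -1.1] w 0.0049 g 30.0
[[-0.003, 1.0, 0.002], [1.0, 0.003, 0.0], [0.0, 0.002, -1.0]] q [0.048 0.067 1.966 0.    1.106 0.044]
twist total 0.2; then (final axes) dp total [0.0344 0.0805 0.0018]
2 rows twist 0.09 dp [[0.017, 0.04, 0.001], [0.017, 0.04, 0.001]]
```

Request:
play_rows --pt "0.01 0.02 0.001" --pt "0.013 0.03 0.001" --pt "0.011 0.03 0" --pt "0 0 0" --pt "0 0.02 0" --pt "0 0.02 0" --pt "0 0.02 0" --pt "0 0.007 0" --pt "0 0 0" --pt "0 0 0" --twist '[0, 0, 0, 0, 0, 0, 0, 0, 0, 0]' --claw '[0, 0, 0, 0, 0, 0, 0, 0, 0, 0]'

```text
time: 33.0
tool_pos: [0.5994, 0.0572, 0.2246]
orientation: [-2.219, -2.222, 0.003]
force: [-0.5, -0.3, -1.1]
width: 0.0049
grasp_force: 30.0
```

Request:
play_rows --pt "0 0 0.006" --pt "0 0 0.006" --pt "0 0 0.005" --pt "0 0 0.003" --pt "0 0 0.002" --pt "0 0 0" --pt "0 0 0" --pt "0 0 0" --twist '[0, 0, 0, 0, 0, 0, 0, 0]' --claw '[0, 0, 0, 0, 0, 0, 0, 0]'

```text
time: 33.8
tool_pos: [0.6026, 0.0575, 0.2047]
orientation: [2.217, 2.222, 0.005]
force: [2.9, 0.2, 5.5]
width: 0.0049
grasp_force: 30.0
```

Resting on the hook; release and look.

Request:
play_rows --pt "0 0 0" --pt "0 0 0" --pt "0 0 0" --pt "0 0 0" --pt "0 0 0" --pt "0 0 0" --pt "0 0 0" --pt "0 0 0" --pt "0 0 0" --pt "0 0 0" --twist '[0, 0, 0, 0, 0, 0, 0, 0, 0, 0]' --claw '[0, 0, 0, 0.012, 0.02, 0.028, 0.036, 0.036, 0.036, 0.036]' --grip_force 5

```text
time: 34.8
tool_pos: [0.6007, 0.0574, 0.2035]
orientation: [-2.219, -2.224, 0.0]
force: [-1.0, 1.2, 0.0]
width: 0.036
grasp_force: 0.0
```

Request:
play_rows --pt "0 0 -0.015" --pt "0 0 -0.03" --pt "0 0 -0.04" --pt "0 0 -0.02" --pt "0 0 0" --pt "0 0 0" --twist '[0, 0, 0, 0, 0, 0]' --claw '[0.036, 0.036, 0.036, 0.036, 0.036, 0.036]'

```text
time: 35.4
tool_pos: [0.6008, 0.0574, 0.309]
orientation: [2.218, 2.224, 0.001]
force: [0.5, 0.1, -1.2]
width: 0.0361
grasp_force: 0.0
```

```bash
cat >>h.py <<'E'
def hung(ys):
    im,c=grab('side');hsv=cv2.cvtColor(im,cv2.COLOR_RGB2HSV)
    for k,y in ys.items():
        u=proj(c,[.602,y,.146],'side').astype(int);m=cv2.inRange(hsv,*COL[k]);w=np.zeros_like(m);w[u[1]-30:u[1]+30,u[0]-30:u[0]+30]=1;m=m*w
        p=np.argwhere(m)[:,::-1];e=[proj(c,[.602,y,z],'side') for z in(.116,.174)]
        print(k,len(p),'ctr',p.mean(0) if len(p) else None,'box',p.min(0) if len(p) else'',p.max(0) if len(p) else'','expected',np.round(np.mean(e,0),1))
E
python3 - <<'E'
from h import *
hung({'y':.173,'r':.0435})
plan([.44,-.10,.30],110)
im,c=grab('wrist','w16.png');pails(im,c,'wrist',{'g':(.43,-.118)},'g')
im,c=grab('top');pails(im,c,'top',{'g':(.43,-.118)},'g')
E
```

```text
y 491 ctr [297.21384929 236.96130346] box [285 224] [308 251] expected [296.6 239. ]
r 310 ctr [305.35806452 206.28387097] box [295 195] [314 218] expected [305.  208.2]
t 35.45 p [0.6003 0.0574 0.3079] F [-0.3 -0.7 -0.1] w 0.0359 g 0.0
[[-0.002, 1.0, -0.001], [1.0, 0.002, -0.0], [-0.0, -0.001, -1.0]] q [0.093 0.246 1.572 0.    1.324 0.09 ]
twist total -19.9; then (final axes) dp total [-0.0931 -0.2044  0.0079]
5 rows twist -3.97 dp [[-0.031, -0.032, 0.002], [-0.029, -0.034, 0.002], [-0.027, -0.036, 0.002], [-0.024, -0.038, 0.002], [-0.021, -0.039, 0.002]]
g rim 447.74847412109375 -83.50132751464844 25.36586570739746 no bail
g rim [ 425.9 -119.1] r 32.6 bail n 20 mid [ 428.  -115.5] dir 117.6 len 41 rimctr->bail perp -3.6
```

```bash
python3 - <<'E'
from h import *
plan([.424,-.102,.25],117,6)
E
```

```text
t 35.55 p [0.6    0.0573 0.3071] F [ 0.  -0.8 -0.3] w 0.036 g 0.0
[[-0.002, 1.0, -0.002], [1.0, 0.002, -0.0], [-0.0, -0.002, -1.0]] q [0.093 0.247 1.572 0.    1.324 0.09 ]
twist total -26.9; then (final axes) dp total [-0.0621 -0.2292  0.0571]
6 rows twist -4.48 dp [[-0.026, -0.029, 0.01], [-0.024, -0.031, 0.01], [-0.022, -0.033, 0.01], [-0.019, -0.035, 0.01], [-0.016, -0.036, 0.01], [-0.013, -0.037, 0.01]]
```

Request:
play_rows --pt "-0.026 -0.029 0" --pt "-0.024 -0.031 0" --pt "-0.022 -0.033 0.01" --pt "-0.019 -0.035 0.01" --pt "-0.016 -0.036 0.02" --pt "-0.013 -0.037 0.02" --pt "0 0 0" --pt "0 0 0" --pt "0 0 0" --twist '[-4.5, -4.5, -4.5, -4.5, -4.5, -4.4, 0, 0, 0]' --claw '[0.05, 0.05, 0.05, 0.05, 0.05, 0.05, 0.05, 0.05, 0.05]'

```text
time: 36.45
tool_pos: [0.4268, -0.1011, 0.2488]
orientation: [1.641, 2.678, 0.001]
force: [0.0, -0.1, 0.9]
width: 0.0502
grasp_force: 0.0
```

```bash
python3 - <<'E'
from h import *
im,c=grab('wrist','w17.png');o=pails(im,c,'wrist',{'g':(.43,-.115)},'g')
cx,cy,a=o['g'];r=np.radians(a);print(a)
plan([cx+.014*np.cos(r),cy+.014*np.sin(r),.088],a)
E
```

```text
g rim [ 430.1 -113.5] r 32.9 bail n 218 mid [ 427.  -110.1] dir 116.7 len 40 rimctr->bail perp 1.2
116.69827915941251
t 36.5 p [ 0.427  -0.101   0.2489] F [ 0.5 -0.1 -0.6] w 0.0502 g 0.0
[[-0.454, 0.891, 0.001], [0.891, 0.454, 0.0], [-0.0, 0.001, -1.0]] q [-0.236  0.018  1.97   0.     1.153 -0.708]
twist total 0.3; then (final axes) dp total [ 0.0015 -0.0029  0.1609]
4 rows twist 0.08 dp [[0.0, -0.001, 0.04], [0.0, -0.001, 0.04], [0.0, -0.001, 0.04], [0.0, -0.001, 0.04]]
```

Request:
play_rows --pt "0.001 -0.001 0.04" --pt "0 -0.001 0.04" --pt "0.001 -0.001 0.04" --pt "0 -0.001 0.041" --pt "0 0 0" --pt "0 0 0" --pt "0 0 0" --pt "0 0 0" --pt "0 0 0" --pt "0 0 0" --twist '[0, 0, 0, 0, 0, 0, 0, 0, 0, 0]' --claw '[0.05, 0.05, 0.05, 0.05, 0.05, 0, 0, 0, 0, 0]' --grip_force 30

```text
time: 37.5
tool_pos: [0.4221, -0.1016, 0.0884]
orientation: [1.64, 2.677, 0.001]
force: [-0.6, -0.1, -0.2]
width: 0.0119
grasp_force: 0.0
```

Request:
play_rows --pt "0 0 0" --pt "0 0 0" --pt "0 0 0" --pt "0 0 0" --pt "0 0 -0.02" --pt "0 0 -0.04" --pt "0 0 -0.04" --pt "0 0 -0.03" --pt "0 0 -0.01" --pt "0 0 0" --twist '[0, 0, 0, 0, 0, 5.4, 5.4, 5.4, 5.3, 5.3]' --claw '[0, 0, 0, 0, 0, 0, 0, 0, 0, 0]'

```text
time: 38.5
tool_pos: [0.4223, -0.1017, 0.2294]
orientation: [2.219, 2.219, 0.003]
force: [-1.0, 0.1, -1.3]
width: 0.0049
grasp_force: 30.0
```

```bash
python3 - <<'E'
from h import *
plan([.535,-.0720,.227],90)
E
```

```text
t 38.5 p [ 0.4223 -0.1017  0.2294] F [-1.   0.1 -1.3] w 0.0049 g 30.0
[[-0.0, 1.0, 0.003], [1.0, 0.0, -0.001], [-0.001, 0.003, -1.0]] q [-0.24   0.03   2.004  0.     1.105 -0.24 ]
twist total 0.0; then (final axes) dp total [0.0297 0.1127 0.0024]
3 rows twist 0.0 dp [[0.01, 0.038, 0.001], [0.01, 0.038, 0.001], [0.01, 0.038, 0.001]]
```

Request:
play_rows --pt "0.005 0.02 0.001" --pt "0.01 0.037 0.001" --pt "0.01 0.036 0.001" --pt "0.005 0.02 0" --pt "0 0 0" --pt "0 0.02 0" --pt "0 0.02 0" --pt "0 0.02 0" --pt "0 0.007 0" --pt "0 0 0" --twist '[0, 0, 0, 0, 0, 0, 0, 0, 0, 0]' --claw '[0, 0, 0, 0, 0, 0, 0, 0, 0, 0]'

```text
time: 39.5
tool_pos: [0.6008, -0.0709, 0.224]
orientation: [-2.216, -2.225, 0.001]
force: [0.4, -0.9, -1.6]
width: 0.005
grasp_force: 30.0
```

Request:
play_rows --pt "0 0 0" --pt "0 0 0.006" --pt "0 0 0.006" --pt "0 0 0.005" --pt "0 0 0.003" --pt "0 0 0.002" --pt "0 0 0" --pt "0 0 0" --pt "0 0 0" --twist '[0, 0, 0, 0, 0, 0, 0, 0, 0]' --claw '[0, 0, 0, 0, 0, 0, 0, 0, 0]'

```text
time: 40.4
tool_pos: [0.6033, -0.0711, 0.2043]
orientation: [2.214, 2.223, 0.004]
force: [1.5, -0.8, 9.7]
width: 0.0052
grasp_force: 30.0
```

Request:
play_rows --pt "0 0 -0.001" --pt "0 0 0" --pt "0 0 0" --pt "0 0 0" --pt "0 0 0" --pt "0 0 0" --pt "0 0 0" --pt "0 0 0" --pt "0 0 0" --pt "0 0 0" --twist '[0, 0, 0, 0, 0, 0, 0, 0, 0, 0]' --claw '[0, 0, 0, 0.012, 0.02, 0.028, 0.036, 0.036, 0.036, 0.036]' --grip_force 5

```text
time: 41.4
tool_pos: [0.6012, -0.0707, 0.2035]
orientation: [-2.217, -2.226, 0.0]
force: [-0.1, -0.6, -0.1]
width: 0.0363
grasp_force: 0.0
```

Request:
play_rows --pt "0 0 -0.015" --pt "0 0 -0.03" --pt "0 0 -0.04" --pt "0 0 -0.02" --pt "0 0 0" --pt "0 0 0" --twist '[0, 0, 0, 0, 0, 0]' --claw '[0.036, 0.036, 0.036, 0.036, 0.036, 0.036]'

```text
time: 42.0
tool_pos: [0.6013, -0.0707, 0.309]
orientation: [2.216, 2.225, 0.001]
force: [-0.3, 0.5, -0.0]
width: 0.0362
grasp_force: 0.0
```

```bash
python3 - <<'E'
from h import *
hung({'y':.173,'r':.0435,'g':-.085})
plan([.457,-.336,.2],105.3)
E
```

```text
y 474 ctr [297.23839662 236.82489451] box [285 223] [308 251] expected [296.6 239. ]
r 346 ctr [305.23410405 206.47109827] box [294 195] [314 219] expected [305.  208.2]
g 214 ctr [313.43457944 179.24766355] box [305 169] [321 190] expected [312.4 181.3]
t 42.05 p [ 0.6008 -0.0706  0.308 ] F [-0.6 -0.  -0.5] w 0.0359 g 0.0
[[-0.004, 1.0, -0.001], [1.0, 0.004, 0.0], [0.0, -0.001, -1.0]] q [-0.119  0.249  1.568  0.     1.326 -0.124]
twist total -15.1; then (final axes) dp total [-0.218  -0.2087  0.108 ]
7 rows twist -2.15 dp [[-0.038, -0.021, 0.015], [-0.037, -0.022, 0.015], [-0.036, -0.023, 0.015], [-0.035, -0.025, 0.015], [-0.034, -0.026, 0.015], [-0.033, -0.027, 0.015], [-0.032, -0.029, 0.015]]
```

Request:
play_rows --pt "-0.038 -0.021 0.015" --pt "-0.037 -0.022 0.015" --pt "-0.036 -0.023 0.015" --pt "-0.035 -0.025 0.015" --pt "-0.034 -0.026 0.015" --pt "-0.033 -0.027 0.015" --pt "-0.032 -0.029 0.015" --pt "0 0 0" --pt "0 0 0" --twist '[-2.2, -2.2, -2.2, -2.2, -2.1, -2.1, -2.1, 0, 0]' --claw '[0.05, 0.05, 0.05, 0.05, 0.05, 0.05, 0.05, 0.05, 0.05]'

```text
time: 42.95
tool_pos: [0.4568, -0.3351, 0.202]
orientation: [-1.907, -2.493, -0.0]
force: [0.3, 0.7, 0.2]
width: 0.0499
grasp_force: 0.0
```

```bash
python3 - <<'E'
from h import *
plan([.4573,-.3357,.063],105.3)
E
```

```text
t 42.95 p [ 0.4568 -0.3351  0.202 ] F [0.3 0.7 0.2] w 0.0499 g 0.0
[[-0.262, 0.965, -0.002], [0.965, 0.262, 0.002], [0.003, -0.002, -1.0]] q [-0.636  0.277  1.771  0.     1.097 -0.901]
twist total -0.1; then (final axes) dp total [-0.0007  0.0003  0.139 ]
3 rows twist -0.04 dp [[-0.0, 0.0, 0.046], [-0.0, 0.0, 0.046], [-0.0, 0.0, 0.046]]
```

Request:
play_rows --pt "0 0 0.046" --pt "0 0 0.046" --pt "0 0 0.046" --pt "0 0 0" --pt "0 0 0" --pt "0 0 0" --pt "0 0 0" --pt "0 0 0" --pt "0 0 0" --pt "0 0 0" --twist '[0, 0, 0, 0, 0, 0, 0, 0, 0, 0]' --claw '[0.05, 0.05, 0.05, 0.05, 0.005, 0.005, 0.005, 0.005, 0.005, 0.005]' --grip_force 25

```text
time: 43.95
tool_pos: [0.4574, -0.336, 0.0669]
orientation: [1.904, 2.498, -0.002]
force: [-6.2, -1.8, 11.1]
width: 0.0127
grasp_force: 25.0
```

Request:
play_rows --pt "0 0 0" --pt "0 0 0" --pt "0 0 0" --pt "0 0 0" --twist '[0, 0, 0, 0]' --claw '[0.005, 0.005, 0.005, 0.005]'

```text
time: 44.35
tool_pos: [0.4574, -0.336, 0.0669]
orientation: [1.905, 2.498, -0.002]
force: [-7.1, -2.5, 12.0]
width: 0.0128
grasp_force: 25.0
```

Request:
play_rows --pt "0 0 0" --pt "0 0 0" --pt "0 0 0" --pt "0 0 0" --pt "0 0 0" --pt "0 0 0" --pt "0 0 0" --pt "0 0 0" --pt "0 0 0" --pt "0 0 0" --twist '[8, 8.5, 8.5, 8.5, 8.5, 8.5, 8.5, 8.5, 8.5, 8]' --claw '[0.005, 0.005, 0.005, 0.005, 0.005, 0.005, 0.005, 0.005, 0.005, 0.005]'

```text
time: 45.35
tool_pos: [0.4575, -0.3361, 0.0669]
orientation: [3.088, 0.572, -0.001]
force: [-5.9, -2.4, 10.7]
width: 0.0129
grasp_force: 25.0
```

Request:
play_rows --pt "0 0 0" --pt "0 0 0" --pt "0 0 0" --pt "0 0 0" --pt "0 0 0" --twist '[2, 0, 0, 0, 0]' --claw '[0.005, 0.005, 0.005, 0.005, 0.005]'

```text
time: 45.85
tool_pos: [0.4575, -0.3361, 0.0669]
orientation: [3.096, 0.527, -0.001]
force: [-6.4, -2.1, 10.1]
width: 0.013
grasp_force: 25.0
```

```bash
python3 - <<'E'
from h import *
plan([None,None,None],19.3)
E
```

```text
t 45.85 p [ 0.4575 -0.3361  0.0669] F [-6.4 -2.1 10.1] w 0.013 g 25.0
[[0.944, 0.331, -0.0], [0.331, -0.944, -0.001], [-0.001, 0.001, -1.0]] q [-0.635  0.447  1.874 -0.002  0.82   0.599]
twist total 0.0; then (final axes) dp total [ 0.  0. -0.]
1 rows twist 0.04 dp [[0.0, 0.0, -0.0]]
```

Release, rise, and check the pointer, the pails and the knobs.

Request:
play_rows --pt "0 0 0" --pt "0 0 0" --pt "0 0 0" --pt "0 0 -0.046" --pt "0 0 -0.046" --pt "0 0 -0.046" --pt "0 0 -0.046" --pt "0 0 0" --pt "0 0 0" --pt "0 0 0" --twist '[0, 0, 0, 0, 0, 0, 0, 0, 0, 0]' --claw '[0.05, 0.05, 0.05, 0.05, 0.05, 0.05, 0.05, 0.05, 0.05, 0.05]'

```text
time: 46.85
tool_pos: [0.4573, -0.3346, 0.2481]
orientation: [-3.095, -0.527, 0.002]
force: [-0.3, 0.4, 0.2]
width: 0.0501
grasp_force: 0.0
```

```bash
python3 - <<'E'
from h import *
st();im,c=grab('wrist','w18.png')
f=lambda u,z:onz(c,u,z,'wrist')
p=proj(c,[.458,-.336,.05],'wrist').astype(int);x0,y0=p[0]-65,p[1]-60;hsv=cv2.cvtColor(im,cv2.COLOR_RGB2HSV)[y0:y0+120,x0:x0+130]
m=cv2.inRange(hsv,(0,0,140),(180,70,255));k,l,s,ce=cv2.connectedComponentsWithStats(m)
for i in range(1,k):
    if 30<s[i,4]<160:
        ys,xs=np.where(l==i);P=np.array([f((x+x0,y+y0),.09)[:2] for x,y in zip(xs,ys)])
        d=np.linalg.svd(P-P.mean(0))[2][0];print(s[i],P.mean(0),np.degrees(np.arctan2(d[1],d[0])))
hung({'y':.173,'r':.0435,'g':-.085})
im,c=grab('top');knobs(im,c,'top')
im,c=grab('side');knobs(im,c,'side')
E
```

```text
t 46.85 p [ 0.4573 -0.3346  0.2481] F [-0.3  0.4  0.2] w 0.0501 g 0.0
[[0.944, 0.331, -0.002], [0.331, -0.944, 0.001], [-0.001, -0.002, -1.0]] q [-0.634  0.233  1.722  0.     1.189  0.599]
[63 46  5 20 92] [ 0.47007548 -0.33121468] -161.83277455509912
[82 99  7  7 38] [ 0.42761761 -0.37028649] -157.71207702854753
y 462 ctr [297.1017316  237.23376623] box [285 224] [308 251] expected [296.6 239. ]
r 329 ctr [305.12462006 206.17629179] box [294 195] [314 218] expected [305.  208.2]
g 240 ctr [313.44583333 178.89583333] box [304 169] [321 190] expected [312.4 181.3]
knob? [329 310   5   5  19] [ 0.017 -0.023]
knob? [356 319   7   8  24] [-0.058  0.008]
```

```bash
python3 -c "
from bench import bot
print(bot.hand_in())"
```

```text
the job is handed in; nothing more can be done
None
```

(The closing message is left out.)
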